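# Put the shoe brush away in the chest with the folding lid stay

## Robot

A 7-joint arm with a two-finger parallel gripper is mounted at the origin on the work surface. World frame = base frame: x ahead of the robot, y to its left, z up, the work surface at z = 0. Lengths are in m, angles in rad, forces in N, time in s.
With the tool pointing down it reaches from about 0.4 to 0.875 m from the base axis. Payload 4.4 kg.
Tool frame: the origin (TCP) lies midway between the tips of the shut fingers; the grasp point (between the pads) lies 19 mm behind it; z points along the fingers, y is the direction in which the jaws open and shut (so a half turn about z gives the same grasp; the last joint's range is limited). The gripper opens to 85 mm and grips with 20 to 120 N. Pads are 22 mm wide; open, the fingers measure 114 mm over their backs; the gripper's body (76 mm by 85 mm) begins 54 mm behind the grasp point. The pads swing forward as they close: fully open they stand 13 mm farther back than shut.
Start: joints at [-1.263, 0.628, 0.038, 1.517, -0.027, 0.996, -0.02], TCP at [0.237, 0.605, 0.231] pointing down, gripper open.
Joint ranges: [-3.06, 3.06], [-0.37, 2.12], [-1.25, 1.32], [0.18, 2.47], [-1.1, 4.24], [0.23, 1.98], [-2.94, 2.94]. Speed limits (rad/s): [2.57, 2.57, 3.14, 3.14, 3.14, 3.14, 3.14].

## Interface

Orientations are given as a rotation vector (axis times angle).
In Python, from station import * gives the robot as it stands. The module is installed in compiled form; this text tells all that it offers.
- The arm moves only by the tool move_arm, never from a script. Its argument "commands" is a list of rows, each a list of 7 numbers: the turn, a rotation vector about the tool's x, y, z in degrees, then the shift along the tool's x, y, z in mm, then the closure, from -1 (fully open) to 1 (shut). In form: [[wx, wy, wz, dx, dy, dz, claw], ...]. A call has 1 to 12 rows; each row shifts and turns the commanded pose from where the row before left it, along the tool's axes as they then stand; what a row does not reach is not made up. A row lasts 1/8 s, in which the tool goes at most 62.5 mm and 10.7 degrees, less where a joint would pass 70% of its speed; a pose out of reach is approached as far as the arm can. A call is refused whole if a number of a shift passes 62.5 or a number of a turn 10.7, either way. A call with a gripper value outside its range is refused whole. The fingers move at their own pace and stop on an object; "newtons" is the grip in N (left out, the last holds). Time passes only in rows, so rows that do not move let the fingers close. It gives the time, the measured TCP pose, the force and the opening at its end, in the units of the state.
- get_obs(): the state, without advancing time (a new reading comes with each control period).
- camera(name): name is "scene" or "top"; returns a dict with "pixels" (420x560x3 uint8, red, green, blue), "range_z" (420x560 float32, m along the optical axis (not along the pixel's ray), 0 where there is no reading), "intrinsics" (3x3 intrinsics, pixels), "D" ([k1, k2, p1, p2, k3] as OpenCV has them; the pictures are not rectified), "rvec" (rotation vector, rad) and "tvec" (3), from world to camera coordinates, as OpenCV has them. Camera axes: x right, y down, z forward; pixel columns grow to the right and rows downward; lengths in m; the calibration is good to about 2 mm. A picture is of the moment at which its call begins.
- finish_job(): hands the job in, once; it reports no verdict.
The state is a dict: "clock": time; "q": joint angles; "qd": joint speeds; "joint_torque": joint torques, N m; "eef_pos": TCP position; "tool_rot": TCP orientation; "force": force on the tool from outside, world axes, zero at the start; "ft_torque": the same for the moment, N m; "grip_width": opening from 0.0 (shut) to 1.0 (fully open).
Only numpy, scipy, OpenCV 4.12 (cv2) and the standard library are available. Lean on these libraries where they do the work, as an engineer would, in place of code of your own. Each camera call takes 0.05 s, during which the arm holds its last target.

## Task

Raise the lid of the shoe-care chest and lock its folding stay by pushing the knee past straight, so that the lid cannot fall; then lay the large beech brush inside without dropping it. After that break the stay's knee again, and lower the lid gently until it is fully shut, leaving the other things on the bench alone.

Things in the scene. Friction and masses are not known exactly. Their poses are not given: they have to be found in the camera images.
- chest: open-topped plywood shoe-care chest, fixed, 180 (its x) x 190 (its y) x 80 mm high, walls and floor 7 mm thick, near the middle of the bench, turned up to 0.25 rad. Origin: centre of its underside; z up. The lid's hinge runs along x at y = +95 mm on the rim (z = 80 mm); the front, with the lid's handle, is at y = -95 mm. The folding stay is outside its +x end.
- lid (a joint): angle of the wooden lid (180 x 190 x 10 mm, about 0.45 kg): 0 shut, grows as the front edge rises; the taut stay stops it at about 1.40. The hinge is stiff: above about 1.1 the lid stays where it is left, below about 0.8 it falls shut. It turns about the chest's -x axis through point lid_hinge.
- lid_hinge (a point): middle of the hinge line, on the chest's rim
- lid_handle (a point): middle of the round bar of the lid's bow handle: steel, 12 mm thick, 100 mm long, parallel to the hinge, axis 40 mm out from the lid's front edge (34 mm clear gap; the bow's two legs are at its ends), 230 mm from the hinge line, 5 mm above the lid's underside. Site axes are the lid's: -y points from the hinge to the bar.
- stay_knee (a joint): opening of the stay's knee: 0 folded (lid shut), 2.63 dead straight; with the lid up it goes past straight to a stop at 2.77, where the stay is locked and carries the lid. The knee is stiff and does not lock by itself: it is pushed over (a few newtons, easing past straight, then a hard stop). To break the lock its knob is pulled back the other way.
- knee_knob (a point): middle of the steel knob on the stay's knee: a pin 18 mm thick, 47 mm long, along the chest's x, starting 13 mm outside the +x end; point at chest x = +128 mm. Lid up and unlocked, it is on the front (-y) and upper side of the stay's straight line; it locks by going towards the hinge (+y, a little down). Locked, it is about 60 mm in front of the hinge line and 33 mm above the rim.
- stay_foot (a point): pivot of the stay's lower strap on the chest's +x end, 115 mm in front of the hinge line, 42 mm below the rim. Two steel straps, 93 mm between pivots, 14 mm wide: foot to knee, knee to lid. The knob swings about this point (93 mm radius, plane across the chest's x). Pulled 20 to 40 mm out of the lock, the lid sinks only 0.02 to 0.15 rad and stays up by its stiff hinge.
- brush_center (a point): centre, half-way up, of the beech shoe brush that is to be put away: 130 mm long (its x), 46 mm wide (its y), 44 mm high, standing on its bristles; beech back is the top 20 mm, bristle block 118 x 38 mm below. About 0.16 kg. It stands loose on the bench to the robot's right of the chest.
- tin_large: bystander, not to be disturbed: closed round tin, 88 mm across, 32 mm high; origin at the centre of its underside
- tin_small: bystander, not to be disturbed: closed round tin, 72 mm across, 26 mm high; origin at the centre of its underside
- torch: bystander, not to be disturbed: small press-button torch in yellow plastic, lying along its own x, 125 mm long, 44 mm high at the head; origin at the centre of its underside
- shoehorn: bystander, not to be disturbed: aluminium shoehorn lying flat along its own x, 179 mm long, 10 mm high; origin at the centre of its underside
- tub: bystander, not to be disturbed: open green plastic tub, 150 mm across, 90 mm high; origin at the centre of its underside
- dauber: bystander, not to be disturbed: small beech dauber (stick 110 x 18 mm with a short round head below one end), 36 mm high; origin at the centre of its underside
Things that resemble listed ones, but are neither listed nor needed, are in the scene too. What is shaped like the part that bears brush_center but green or red is not meant.

How it is judged:
By the outcome, as a careful person would: the job done as asked, in the order asked, and still so for the second after the job is handed in, with the robot touching nothing.
It also fails if it takes over 72 s, if anything falls off the work surface, if the arm or the gripper's body presses on something with over 40 N, if the wrist force passes 120 N, or if a joint passes its speed limit or range.

## Working session

There is one attempt and no reset: what is moved stays moved. The work goes in short steps, Python scripts to look and compute and a tool call to move; the robot and the scene stay as the last step left them, time stands still between calls to the robot, and variables do not carry over. Pictures are saved under pics/ and viewed, and the job is handed in when it is done.

Besides the shell and the picture viewer there is one more tool, called as name(argument=value, ...) on one line, values as JSON. move_arm: Moves the arm, as the interface text tells. Its arguments: {"type":"object","properties":{"commands":{"type":"array","items":{"type":"array","items":{"type":"number"}}},"newtons":{"type":"number"}},"required":["commands"]}

```bash
mkdir -p pics; ls
cat > h.py <<'E'
import numpy as np, cv2
from station import *
from scipy.spatial.transform import Rotation as R
def cap(n,save=None):
    c=camera(n)
    if save: cv2.imwrite(f'pics/{save}.png',cv2.cvtColor(c['pixels'],cv2.COLOR_RGB2BGR))
    return c
def cm(c):
    Rm=cv2.Rodrigues(np.array(c['rvec'],float))[0]; t=np.array(c['tvec'],float).reshape(3); return Rm,t
def ray(c,uv):
    uv=np.array(uv,float).reshape(-1,1,2)
    n=cv2.undistortPoints(uv,np.array(c['intrinsics']),np.array(c['D'])).reshape(-1,2)
    return n
def onplane(c,uv,z):
    Rm,t=cm(c); n=ray(c,uv); d=np.c_[n,np.ones(len(n))]@Rm; o=-Rm.T@t
    s=(z-o[2])/d[:,2]; return o+d*s[:,None]
def depthpt(c,uv):
    Rm,t=cm(c); n=ray(c,uv); uv=np.array(uv).reshape(-1,2).astype(int)
    Z=c['range_z'][uv[:,1],uv[:,0]]; P=np.c_[n,np.ones(len(n))]*Z[:,None]; return (P-t)@Rm
def cloud(c):
    v,u=np.mgrid[0:420,0:560]; p=depthpt(c,np.c_[u.ravel(),v.ravel()]).reshape(420,560,3)
    p[c['range_z']==0]=np.nan; return p
def proj(c,P):
    return cv2.projectPoints(np.array(P,float).reshape(-1,1,3),np.array(c['rvec'],float),np.array(c['tvec'],float),np.array(c['intrinsics']),np.array(c['D']))[0].reshape(-1,2)
E
python3 - <<'E'
from h import *
for n in('scene','top'):
    c=cap(n,n+'0'); Rm,t=cm(c); print(n,-Rm.T@t,Rm[2],c['intrinsics'][0])
print(get_obs())
E
```

```text
pics
scene [ 1.26952986 -0.37003158  1.08083247] [-0.57747685  0.21704543 -0.78702717] [475.88161497   0.         280.77623002]
top [ 0.26431417 -0.05645746  1.36658837] [ 0.18518593 -0.01888236 -0.98252208] [493.89186351   0.         287.43315121]
{'clock': 0.1, 'q': array([-1.26281893,  0.62925671,  0.0384723 ,  1.51825233, -0.02697035,
        0.99627926, -0.01999305]), 'qd': array([-2.76685118e-05, -3.59727670e-03, -4.36694926e-04, -2.31769551e-03,
       -3.24156664e-04,  6.71563479e-04, -9.06812481e-04]), 'joint_torque': array([ 3.73491363e-03, -5.64537907e+01,  1.23023942e+00, -1.93975890e+01,
        1.11707955e-02,  5.35837127e-03,  1.07028413e-05]), 'eef_pos': array([0.23713298, 0.60461623, 0.23048457]), 'tool_rot': array([-5.83666980e-01, -3.08663718e+00,  2.60354954e-03]), 'force': array([0.17052504, 0.20864776, 0.95834922]), 'ft_torque': array([-0.0274504 ,  0.02728143, -0.06324484]), 'grip_width': 1.001163047336957}
```

View pics/scene0.png

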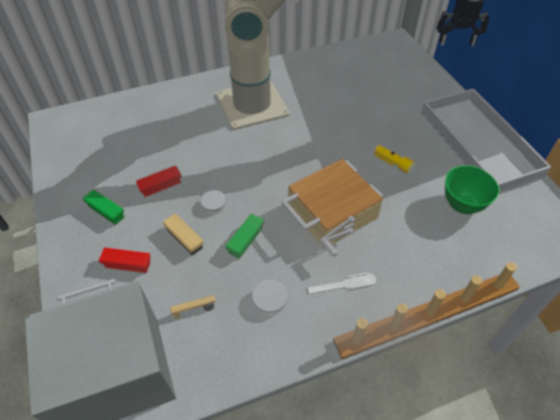

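View pics/top0.png

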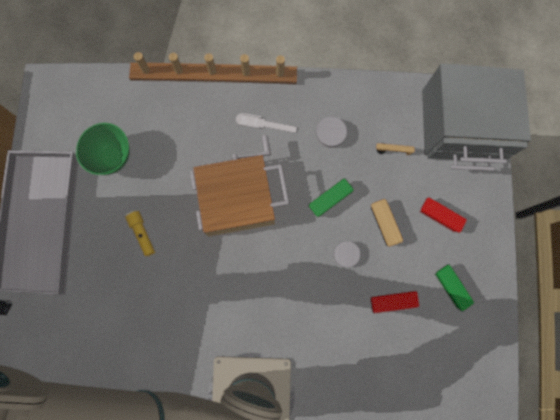

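Both views agree. What could be mistaken for the brush, in top-view pixels: beech block (386,222), green blocks (330,197) and (454,287), red blocks (443,215) and (395,302), and the small beech dauber (395,148). By the description I choose the beech block at (386,222), which is (183,233) in scene. The chest lid is at (233,193), its handle on the right at (280,187), and the stay knob at (268,150). The grey cabinet's handle at (478,160) is a decoy.

Run:
```python
from h import *
c=cap('top'); s=cap('scene')
im=c['pixels']; hsv=cv2.cvtColor(im,cv2.COLOR_RGB2HSV); P=cloud(c)
def rect(mask,z,name,cc=c):
    cs,_=cv2.findContours(mask.astype(np.uint8),0,2); k=max(cs,key=cv2.contourArea)
    w=onplane(cc,k.reshape(-1,2),z)[:,:2]
    r=cv2.minAreaRect((w*1000).astype(np.float32)); print(name,r,cv2.contourArea(k)); print(np.round(cv2.boxPoints(r)))
    return r
v,u=np.mgrid[0:420,0:560]
H,S,V=[hsv[...,i].astype(int) for i in range(3)]
print(hsv[193,233],hsv[222,386])
lid=(np.abs(u-235)<60)&(np.abs(v-195)<60)&(S>90)&(H<25)&(P[...,2]>.08)
print('lid z',np.nanmedian(P[...,2][lid])); rect(lid,.09,'lid')
b=(np.abs(u-386)<30)&(np.abs(v-222)<35)&(S>70)&(H<28)&(P[...,2]>.035)
print('brush z',np.nanmedian(P[...,2][b])); rect(b,.044,'brush')
# scene brush
P2=cloud(s);h2=cv2.cvtColor(s['pixels'],cv2.COLOR_RGB2HSV).astype(int)
b2=(np.abs(u-183)<30)&(np.abs(v-233)<30)&(h2[...,1]>70)&(h2[...,0]<28)&(P2[...,2]>.038)
print('brush z2',np.nanmedian(P2[...,2][b2])); rect(b2,.044,'brush2',s)
l2=(np.abs(u-335)<60)&(np.abs(v-197)<45)&(h2[...,1]>90)&(h2[...,0]<25)&(P2[...,2]>.084)
print(np.nanmedian(P2[...,2][l2]));rect(l2,.09,'lid2',s)
# crops
a=cv2.resize(im[120:250,170:300],None,fx=4.5,fy=4.5,interpolation=2);cv2.imwrite('pics/cr1.png',a[...,::-1])
a=cv2.resize(s['pixels'][150:270,140:260],None,fx=4,fy=4); cv2.imwrite('pics/cr2.png',a[...,::-1])
a=cv2.resize(s['pixels'][150:260,270:400],None,fx=5,fy=5,interpolation=2); cv2.imwrite('pics/cr3.png',a[...,::-1])
```

```text
[ 13 133 136] [ 18 105 175]
lid z 0.09050988856665447
lid ((533.7111206054688, 63.67359161376953), (181.32162475585938, 188.8782501220703), 12.500972747802734) 4570.0
[[425. 136.]
 [466. -48.]
 [643.  -9.]
 [602. 175.]]
brush z 0.0435832935337243
brush ((474.3746032714844, -353.8225402832031), (128.7089385986328, 47.6654052734375), 22.966094970703125) 707.5
[[ 406. -357.]
 [ 424. -401.]
 [ 543. -351.]
 [ 524. -307.]]
brush z2 0.04380737914567437
brush2 ((483.1625061035156, -357.0943603515625), (130.11289978027344, 44.452335357666016), 21.997835159301758) 578.5
[[ 415. -361.]
 [ 431. -402.]
 [ 552. -353.]
 [ 535. -312.]]
0.08985864042539334
lid2 ((539.3604736328125, 61.1318359375), (181.21156311035156, 191.94732666015625), 12.226816177368164) 3387.0
[[430. 136.]
 [471. -52.]
 [648. -13.]
 [608. 174.]]
```

View pics/cr1.png

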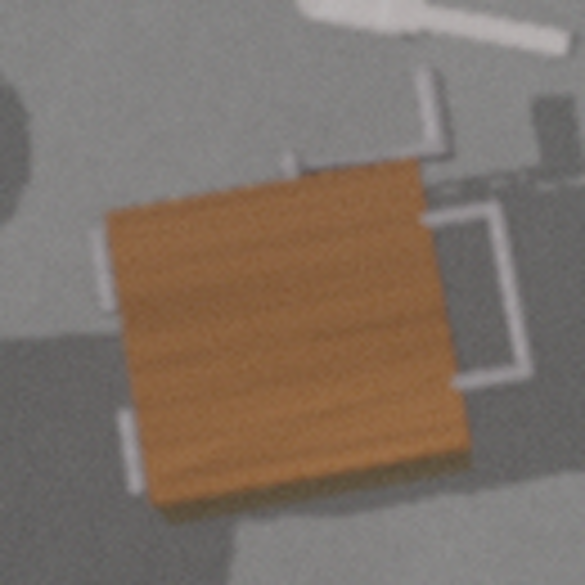

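View pics/cr2.png

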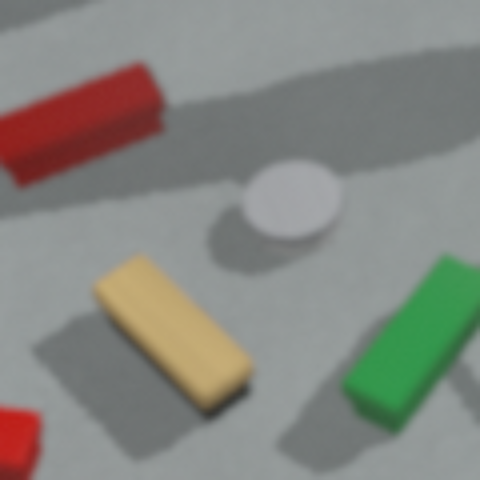

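View pics/cr3.png

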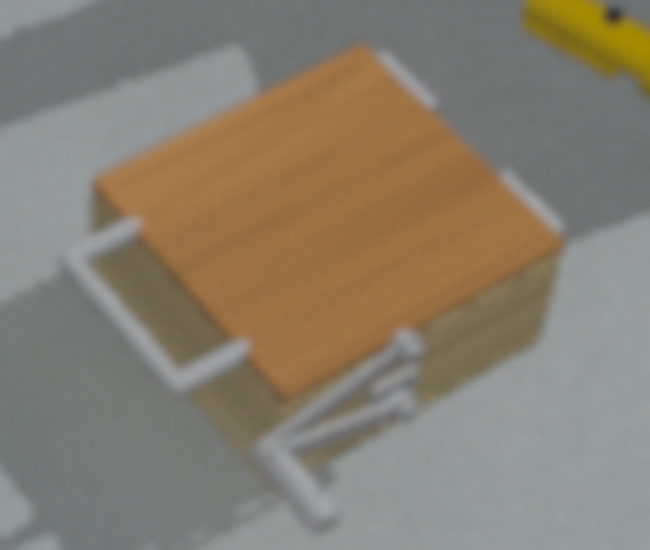

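```bash
cat >> h.py <<'E'
YAW=np.deg2rad(12.3)
CX=np.array([np.cos(YAW),np.sin(YAW),0]);CY=np.array([-np.sin(YAW),np.cos(YAW),0])
CO=np.array([.5365,.0625,0])
def ch(x,y,z): return CO+CX*x+CY*y+np.array([0,0,z])
def toch(p): d=np.array(p)-CO; return np.stack([d@CX,d@CY,d[...,2]],-1)
def pose(yaw,tilt=0):
    # tool down, tool y at world angle yaw(deg)
    a=np.deg2rad(yaw); y=np.array([np.cos(a),np.sin(a),0]); z=np.array([0,0,-1.]); x=np.cross(y,z)
    return R.from_matrix(np.c_[x,y,z])
def delta(tp,tr):
    o=get_obs(); r=R.from_rotvec(o['tool_rot']); d=r.inv().apply(np.array(tp)-o['eef_pos'])*1000
    w=np.rad2deg((r.inv()*tr).as_rotvec()); return d,w
def st():
    o=get_obs(); r=R.from_rotvec(o['tool_rot']).as_matrix()
    print('t %.2f'%o['clock'],'p',np.round(o['eef_pos'],4),'q',np.round(o['q'],2),'F',np.round(o['force'],1),'w %.3f'%o['grip_width'],'toolx',np.round(r[:,0],3),'y',np.round(r[:,1],3),'z',np.round(r[:,2],3)); print('  in chest',np.round(toch(o['eef_pos'])*1000,1))
E
python3 - <<'E'
from h import *
for n in('top','scene'):
    c=cap(n);P=cloud(c);q=toch(P)
    m=(np.abs(q[...,0])<80)&(q[...,1]<-112)&(q[...,1]>-160)&(q[...,2]>.06)&(q[...,2]<.11)
    a=q[m]*1000; print(n,m.sum(),'median',np.median(a,0),'min',a.min(0),'max',a.max(0))
    bar=a[a[:,1]<-126]; print(' bar',np.median(bar,0),bar.min(0),bar.max(0))
    m=(q[...,0]>.1)&(q[...,0]<.18)&(np.abs(q[...,1])<.14)&(q[...,2]>.03)&(q[...,2]<.15)
    a=q[m]*1000
    if len(a): print(' knob',len(a),np.median(a,0),a.min(0),a.max(0))
d,w=delta(ch(0,-.135,.231),pose(-77.7)); print(d,w)
E
```

```text
return _methods._mean(a, axis=axis, dtype=dtype,
  ret = um.true_divide(
Traceback (most recent call last):
ValueError: zero-size array to reduction operation minimum which has no identity
```

Run:
```python
from h import *
c=cap('top');s=cap('scene')
ends=[ch(-.05,-.135,.085),ch(.05,-.135,.085),ch(.15,-.04,.06)]
print('top',proj(c,ends).round(1),'scene',proj(s,ends).round(1))
print('meas top bar mid',toch(onplane(c,[(283.4,184.5)],.091))*1000,'scene',toch(onplane(s,[(295.5,214)],.091))*1000)
# triangulated knob tip : top crop (427,70)/4.5 ; scene (325,515)/5
def tri(a,b):
    A=[];B=[]
    for cc,uv in((c,a),(s,b)):
        Rm,t=cm(cc);n=ray(cc,[uv])[0]
        for k in(0,1): A.append(Rm[k]-n[k]*Rm[2]);B.append(n[k]*t[2]-t[k])
    x=np.linalg.lstsq(np.array(A),np.array(B),rcond=None)[0]; return x
for a,b in[((170+427/4.5,120+72/4.5),(270+325/5,150+512/5)),((170+508/4.5,120+290/4.5),(270+127/5,150+320/5))]:
    x=tri(a,b);print(x,toch(x)*1000)
d,w=delta(ch(0,-.135,.231),pose(-77.7)); print(d,w)
```

```text
top [[287.1 201.5]
 [280.2 165.5]
 [239.7 139.6]] scene [[283.1 202. ]
 [304.4 227.1]
 [356.3 242.5]]
meas top bar mid [[  -4.29813836 -133.46624113   91.        ]] scene [[   5.88644471 -132.94272507   91.        ]]
[ 0.70264779 -0.01277946  0.06657858] [ 146.29714766 -108.94598833   66.57857982]
[ 0.563601   -0.0656069   0.08204586] [  -0.8117524  -130.9396175    82.04585503]
[-5.51595674e+02 -5.08078167e+02  2.95910066e-01] [-1.04546569e-02  2.95072449e-02  1.46281832e+02]
```

```bash
cat >> h.py <<'E'
def rows(tp,tr,N,start=None):
    o=get_obs(); p,r=(o['eef_pos'],R.from_rotvec(o['tool_rot'])) if start is None else start
    tot=(r.inv()*tr).as_rotvec()
    d=(np.array(tp)-p)/N; out=[]
    for k in range(N):
        rk=r*R.from_rotvec(tot*k/N); out.append(list(np.round(np.r_[np.rad2deg(tot/N),rk.inv().apply(d)*1000],1)))
    for x in out: print([float(v) for v in x])
E
python3 - <<'E'
from h import *
rows(ch(0,-.134,.231),pose(-77.7),14)
E
```

```text
[-0.0, 0.0, 10.4, -39.4, -36.2, 0.0]
[-0.0, 0.0, 10.4, -45.3, -28.5, 0.0]
[-0.0, 0.0, 10.4, -49.7, -19.8, 0.0]
[-0.0, 0.0, 10.4, -52.5, -10.5, 0.0]
[-0.0, 0.0, 10.4, -53.5, -0.8, 0.0]
[-0.0, 0.0, 10.4, -52.7, 8.9, 0.0]
[-0.0, 0.0, 10.4, -50.3, 18.4, 0.0]
[-0.0, 0.0, 10.4, -46.1, 27.2, 0.0]
[-0.0, 0.0, 10.4, -40.4, 35.1, 0.0]
[-0.0, 0.0, 10.4, -33.4, 41.8, 0.0]
[-0.0, 0.0, 10.4, -25.2, 47.2, 0.0]
[-0.0, 0.0, 10.4, -16.3, 51.0, 0.0]
[-0.0, 0.0, 10.4, -6.7, 53.1, 0.0]
[-0.0, 0.0, 10.4, 3.0, 53.4, 0.0]
```

move_arm(commands=[[0, 0, 10.4, -39, -36, 0, -1], [0, 0, 10.4, -45, -28, 0, -1], [0, 0, 10.4, -50, -20, 0, -1], [0, 0, 10.4, -52, -10, 0, -1], [0, 0, 10.4, -53, -1, 0, -1], [0, 0, 10.4, -53, 9, 0, -1]], newtons=40)

```text
clock: 1.1
eef_pos: [0.3788, 0.3168, 0.2316]
tool_rot: [-2.105, -2.332, -0.002]
force: [0.5, 0.3, -0.4]
grip_width: 1.001
```

Run:
```python
from h import *
st()
rows(ch(0,-.134,.231),pose(-77.7),8)
```

```text
t 1.10 p [0.3788 0.3168 0.2316] q [-1.01  0.43  0.36  1.95 -0.2   0.8  -0.44] F [ 0.5  0.3 -0.4] w 1.001 toolx [-0.102  0.995  0.001] y [0.995 0.102 0.001] z [ 0.001  0.001 -1.   ]
  in chest [-99.9 282.1 231.6]
[0.0, -0.0, 10.4, -50.3, 18.2, 0.1]
[0.0, -0.0, 10.4, -46.1, 27.1, 0.1]
[0.0, -0.0, 10.4, -40.5, 35.0, 0.1]
[0.0, -0.0, 10.4, -33.5, 41.7, 0.1]
[0.0, -0.0, 10.4, -25.3, 47.1, 0.1]
[0.0, -0.0, 10.4, -16.4, 50.9, 0.1]
[0.0, -0.0, 10.4, -6.9, 53.0, 0.1]
[0.0, -0.0, 10.4, 2.9, 53.4, 0.1]
```

move_arm(commands=[[0, 0, 10.4, -50, 18, 0, -1], [0, 0, 10.4, -46, 27, 0, -1], [0, 0, 10.4, -40, 35, 0, -1], [0, 0, 10.4, -34, 42, 0, -1], [0, 0, 10.4, -25, 47, 0, -1], [0, 0, 10.4, -16, 51, 0, -1], [0, 0, 10.4, -7, 53, 0, -1], [0, 0, 10.4, 3, 53, 0, -1], [0, 0, 0, 0, 0, 0, -1]])

```text
clock: 2.22
eef_pos: [0.5687, -0.0696, 0.2316]
tool_rot: [3.118, 0.344, 0.002]
force: [-0.5, -0.2, -0.5]
grip_width: 1.003
```

Run:
```python
from h import *
st()
print(delta(ch(0,-.134,.079),pose(-77.7)))
c=cap('top','t1');s=cap('scene','s1')
a=np.hstack([c['pixels'][100:280,170:370],s['pixels'][60:240,220:420]]);cv2.imwrite('pics/p1.png',cv2.resize(a,None,fx=2,fy=2)[...,::-1])
```

```text
t 2.23 p [ 0.5687 -0.0696  0.2316] q [-0.39  0.62  0.74  1.75 -0.49  0.96 -0.8 ] F [-0.5 -0.2 -0.5] w 1.003 toolx [0.976 0.218 0.001] y [ 0.218 -0.976  0.004] z [ 0.002 -0.004 -1.   ]
  in chest [   3.4 -135.9  231.6]
(array([ -3.4721317 ,  -2.61036577, 152.61467326]), array([ 0.25299183, -0.04586108,  0.27220102]))
```

View pics/p1.png

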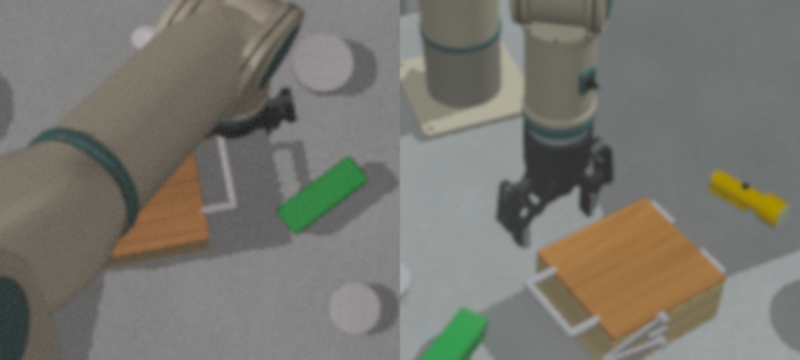

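The gripper stands above the handle: bar near (225,170) and fingers near (255,120) in the left crop. Next I part-close the jaws, so the inner finger fits the 34 mm gap, and go down.

move_arm(commands=[[0, 0, 0, -3.5, -2, 0, 0.34], [0, 0, 0, 0, 0, 40, 0.34], [0, 0, 0, 0, 0, 40, 0.34], [0, 0, 0, 0, 0, 10, 0.34], [0, 0, 0, 0, 0, 0, 0.34]])

```text
clock: 2.95
eef_pos: [0.5637, -0.0624, 0.1416]
tool_rot: [-3.121, -0.357, 0.001]
force: [0.6, -0.5, 0.7]
grip_width: 0.331
```

Run:
```python
from h import *
st()
print(delta(ch(0,-.134,.068),pose(-77.7)))
c=cap('top','t2');s=cap('scene','s2')
a=np.hstack([c['pixels'][100:250,200:350],s['pixels'][110:260,240:390]]);cv2.imwrite('pics/p2.png',cv2.resize(a,None,fx=2.6,fy=2.6,interpolation=2)[...,::-1])
```

```text
t 2.95 p [ 0.5637 -0.0624  0.1416] q [-0.34  0.72  0.65  1.85 -0.6   0.78 -0.71] F [ 0.6 -0.5  0.7] w 0.331 toolx [ 0.974  0.226 -0.   ] y [ 0.226 -0.974 -0.   ] z [-0.  0. -1.]
  in chest [  -0.  -127.9  141.6]
(array([-4.28996491e-02,  6.15869983e+00,  7.35937254e+01]), array([-0.02183622,  0.01605744,  0.75178767]))
```

View pics/p2.png

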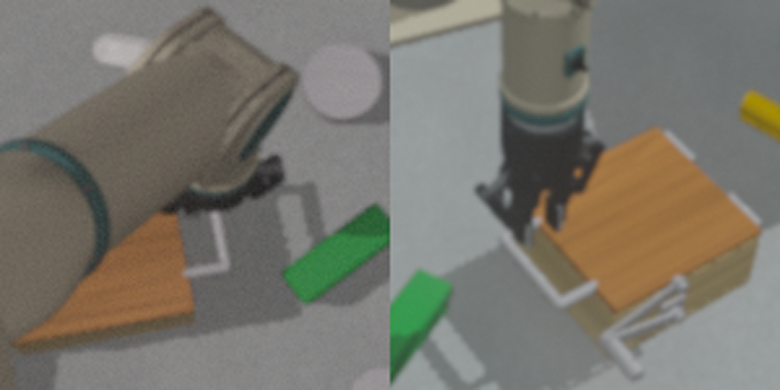

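move_arm(commands=[[0, 0, 0.7, 0, 6, 0, 0.34], [0, 0, 0, 0, 0, 20, 0.34], [0, 0, 0, 0, 0, 10, 0.34], [0, 0, 0, 0, 0, 0, 0.34]])

```text
clock: 3.55
eef_pos: [0.5649, -0.0692, 0.1111]
tool_rot: [-3.123, -0.335, 0.001]
force: [0.3, 0.3, 1.3]
grip_width: 0.327
```

Run:
```python
from h import *
st()
print(delta(ch(0,-.134,.068),pose(-77.7)))
s=cap('scene','s3')
a=s['pixels'][160:250,250:370];print(proj(s,[get_obs()['eef_pos']])-[250,160]);cv2.imwrite('pics/p3.png',cv2.resize(a,None,fx=6,fy=6,interpolation=2)[...,::-1])
```

```text
t 3.55 p [ 0.5649 -0.0692  0.1111] q [-0.3   0.76  0.61  1.87 -0.64  0.72 -0.68] F [0.3 0.3 1.3] w 0.327 toolx [ 0.977  0.212 -0.001] y [ 0.212 -0.977 -0.   ] z [-0.001  0.    -1.   ]
  in chest [  -0.3 -134.7  111.1]
(array([ 0.34591823, -0.6931691 , 43.0563391 ]), array([-0.01541118,  0.04859994, -0.0433913 ]))
[[43.76130341 48.02514304]]
```

View pics/p3.png

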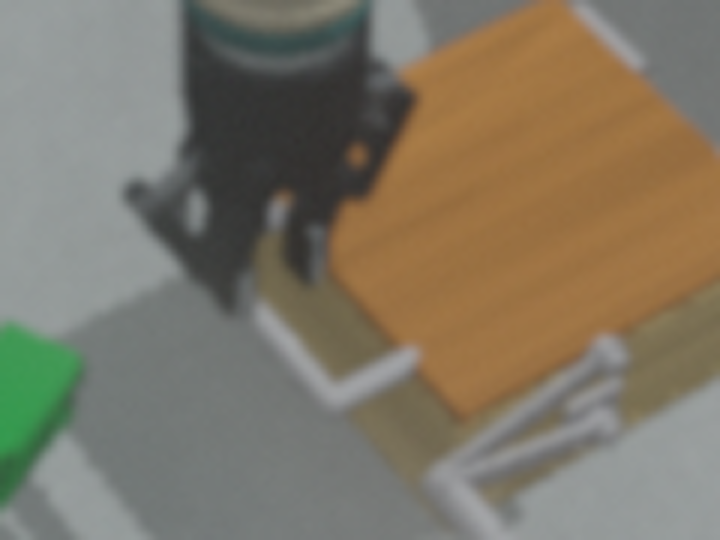

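The fingertips at crop (235,310) and (315,280) straddle the bar that starts at (260,310). The inner one is over the gap, so I go down.

move_arm(commands=[[0, 0, 0, 0, 0, 15, 0.34], [0, 0, 0, 0, 0, 14, 0.34], [0, 0, 0, 0, 0, 14, 0.34], [0, 0, 0, 0, 0, 0, 0.34], [0, 0, 0, 0, 0, 0, 1], [0, 0, 0, 0, 0, 0, 1], [0, 0, 0, 0, 0, 0, 1]], newtons=40)

```text
clock: 4.47
eef_pos: [0.5653, -0.0693, 0.0684]
tool_rot: [3.123, 0.336, 0.0]
force: [-0.4, -1.0, -2.9]
grip_width: 0.116
```

Run:
```python
from h import *
st()
s=cap('scene','s4')
a=s['pixels'][100:250,210:390];cv2.imwrite('pics/p4.png',cv2.resize(a,None,fx=4,fy=4,interpolation=2)[...,::-1])
```

```text
t 4.47 p [ 0.5653 -0.0693  0.0684] q [-0.27  0.82  0.55  1.89 -0.7   0.64 -0.63] F [-0.4 -1.  -2.9] w 0.116 toolx [0.977 0.213 0.   ] y [ 0.213 -0.977  0.001] z [ 0.    -0.001 -1.   ]
  in chest [   0.  -134.9   68.4]
```

View pics/p4.png

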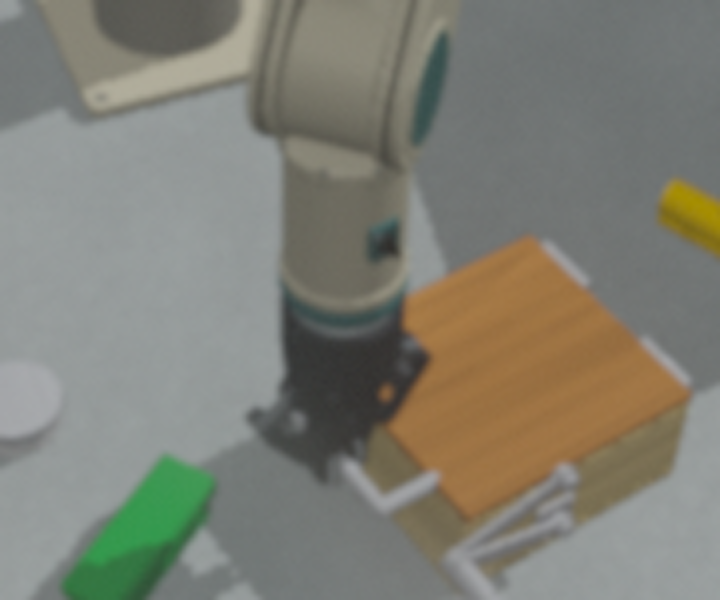

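Run:
```python
from h import *
p=0.0217; th=np.r_[np.linspace(0,1.34,17)]
y=95-230.05*np.cos(th+p); z=80+230.05*np.sin(th+p)
for a,b,t in zip(-np.diff(y),-np.diff(z),th[1:]): print(round(t,2),a.round(1),b.round(1))
```

```text
0.08 -1.2 -19.2
0.17 -2.8 -19.1
0.25 -4.4 -18.7
0.34 -6.0 -18.3
0.42 -7.5 -17.8
0.5 -8.9 -17.1
0.59 -10.3 -16.3
0.67 -11.7 -15.3
0.75 -12.9 -14.3
0.84 -14.0 -13.2
0.92 -15.1 -12.0
1.01 -16.0 -10.7
1.09 -16.9 -9.3
1.17 -17.6 -7.8
1.26 -18.2 -6.3
1.34 -18.7 -4.8
```

move_arm(commands=[[0, 0, 0, 0, -1.2, -19.2, 1], [0, 0, 0, 0, -2.8, -19.1, 1], [0, 0, 0, 0, -4.4, -18.7, 1], [0, 0, 0, 0, -6, -18.3, 1], [0, 0, 0, 0, -7.5, -17.8, 1], [0, 0, 0, 0, -8.9, -17.1, 1]])

```text
clock: 5.28
eef_pos: [0.5588, -0.0397, 0.1802]
tool_rot: [3.122, 0.335, 0.002]
force: [1.2, -4.3, -3.2]
grip_width: 0.122
```

Run:
```python
from h import *
st()
s=cap('scene','s5');c=cap('top','t5')
a=np.hstack([s['pixels'][60:260,200:400],c['pixels'][80:280,170:370]]);cv2.imwrite('pics/p5.png',cv2.resize(a,None,fx=2,fy=2,interpolation=2)[...,::-1])
```

```text
t 5.28 p [ 0.5588 -0.0397  0.1802] q [-0.42  0.66  0.7   1.84 -0.56  0.84 -0.79] F [ 1.2 -4.3 -3.2] w 0.122 toolx [0.977 0.212 0.001] y [ 0.212 -0.977  0.002] z [ 0.001 -0.002 -1.   ]
  in chest [  -0.  -104.6  180.2]
```

View pics/p5.png

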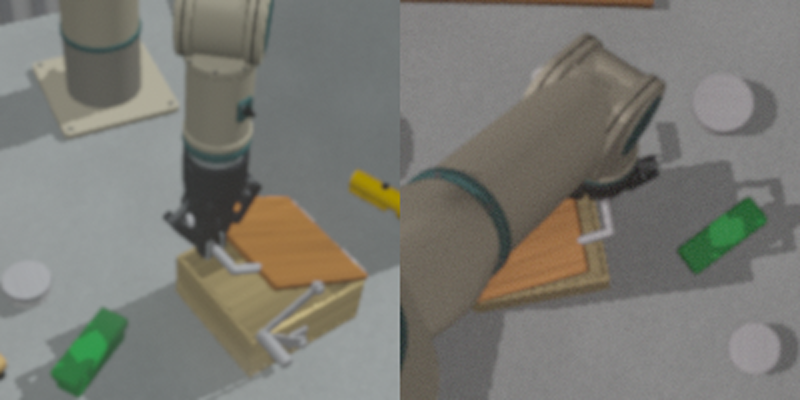

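The lid follows the gripper, at about 0.5 rad, with small forces. Going on.

move_arm(commands=[[0, 0, 0, 0, -10.3, -16.3, 1], [0, 0, 0, 0, -11.7, -15.3, 1], [0, 0, 0, 0, -12.9, -14.3, 1], [0, 0, 0, 0, -14, -13.2, 1], [0, 0, 0, 0, -15.1, -12, 1], [0, 0, 0, 0, -16, -10.7, 1]])

```text
clock: 6.12
eef_pos: [0.5424, 0.0355, 0.2632]
tool_rot: [3.118, 0.332, 0.005]
force: [0.4, -9.8, 5.8]
grip_width: 0.12
```

Run:
```python
from h import *
st()
s=cap('scene','s6');c=cap('top','t6')
a=np.hstack([s['pixels'][60:260,200:400],c['pixels'][80:280,170:370]]);cv2.imwrite('pics/p6.png',cv2.resize(a,None,fx=2,fy=2,interpolation=2)[...,::-1])
```

```text
t 6.12 p [0.5424 0.0355 0.2632] q [-0.64  0.55  0.81  1.79 -0.46  0.99 -1.01] F [ 0.4 -9.8  5.8] w 0.120 toolx [0.978 0.21  0.003] y [ 0.21  -0.978  0.006] z [ 0.004 -0.005 -1.   ]
  in chest [  0.  -27.7 263.2]
```

View pics/p6.png

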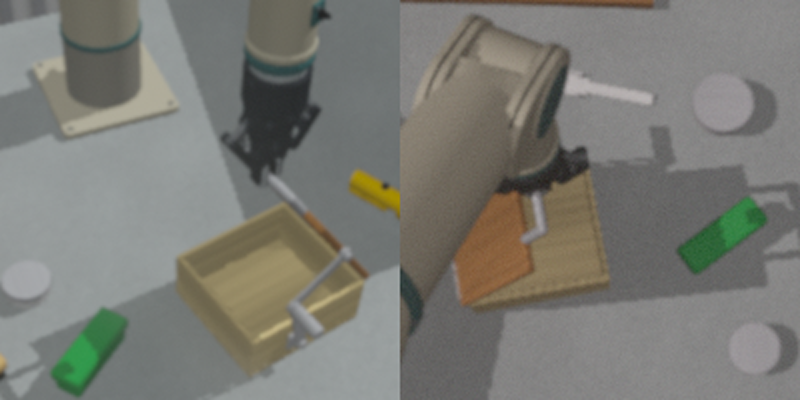

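move_arm(commands=[[0, 0, 0, 0, -16.9, -9.3, 1], [0, 0, 0, 0, -17.6, -7.8, 1], [0, 0, 0, 0, -18.2, -6.3, 1], [0, 0, 0, 0, -18.7, -4.8, 1], [0, 0, 0, 0, 0, 0, 1]])

```text
clock: 6.85
eef_pos: [0.5267, 0.1094, 0.292]
tool_rot: [-3.122, -0.338, -0.004]
force: [-3.4, -2.5, 15.7]
grip_width: 0.123
```

Run:
```python
from h import *
st()
s=cap('scene','s7')
a=s['pixels'][60:260,240:440];cv2.imwrite('pics/p7.png',cv2.resize(a,None,fx=3,fy=3,interpolation=2)[...,::-1])
```

```text
t 6.85 p [0.5267 0.1094 0.292 ] q [-0.8   0.51  0.84  1.77 -0.43  1.05 -1.16] F [-3.4 -2.5 15.7] w 0.123 toolx [0.977 0.214 0.003] y [ 0.214 -0.977 -0.001] z [ 0.002  0.001 -1.   ]
  in chest [  0.4  47.9 292. ]
```

View pics/p7.png

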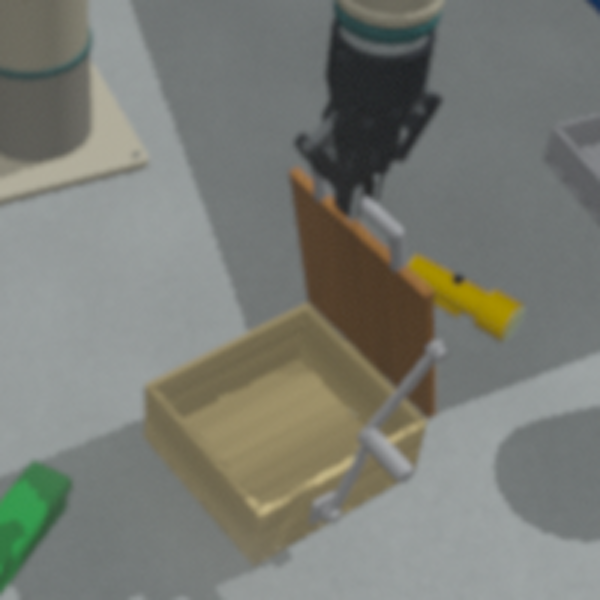

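move_arm(commands=[[0, 0, 0, 0, -4.5, -1.8, 1], [0, 0, 0, 0, 0, 0, 0.34], [0, 0, 0, 0, 0, 0, 0.34], [0, 0, 0, 0, 0, -15, 0.34], [0, 0, 0, 0, 0, -30, 0.34]])

```text
clock: 7.52
eef_pos: [0.5246, 0.1136, 0.3356]
tool_rot: [3.123, 0.336, -0.004]
force: [0.0, -0.4, 0.0]
grip_width: 0.33
```

Run:
```python
from h import *
st()
# stay geometry vs theta
for th in(1.2,1.25,1.3,1.34,1.36,1.38,1.40):
    a=th+.0435; L=np.array([95-115.1*np.cos(a),80+115.1*np.sin(a)]);F=np.array([-20,38.]);v=L-F;d=np.hypot(*v);h=np.sqrt(max(93**2-(d/2)**2,0));n=np.array([-v[1],v[0]])/d
    K=F+v/2+n*h; print(th,'d %.1f'%d,'knob y,z',K.round(1),'off %.1f'%h)
s=cap('scene','s8');c=cap('top','t8')
cv2.imwrite('pics/p8.png',cv2.resize(np.hstack([s['pixels'][60:260,240:440],c['pixels'][80:280,150:350]]),None,fx=2,fy=2,interpolation=2)[...,::-1])
```

```text
t 7.53 p [0.5246 0.1136 0.3356] q [-0.83  0.47  0.87  1.7  -0.39  1.16 -1.21] F [ 0.  -0.4  0. ] w 0.330 toolx [ 0.977  0.213 -0.003] y [ 0.213 -0.977 -0.   ] z [-0.003 -0.    -1.   ]
  in chest [ -0.7  52.5 335.6]
1.2 d 169.9 knob y,z [-14.6 130.8] off 37.8
1.25 d 174.0 knob y,z [ -7.  130.1] off 32.8
1.3 d 178.0 knob y,z [  1.2 128.6] off 26.9
1.34 d 181.1 knob y,z [  8.7 126.5] off 21.1
1.36 d 182.7 knob y,z [ 13. 125.] off 17.6
1.38 d 184.2 knob y,z [ 18.  122.9] off 13.0
1.4 d 185.7 knob y,z [ 25.4 119.2] off 5.7
```

View pics/p8.png

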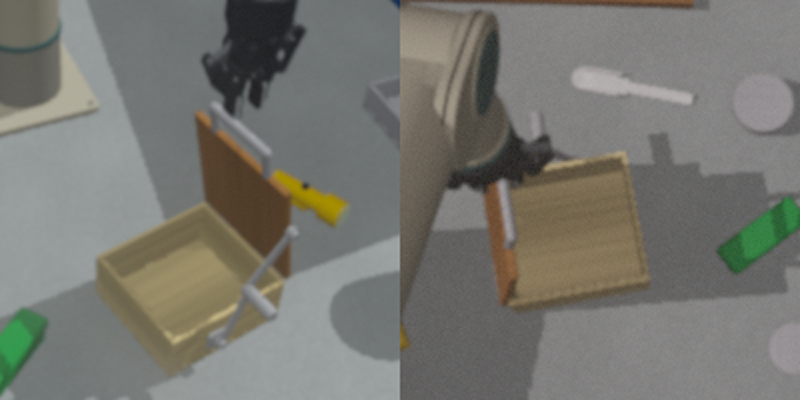

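Run:
```python
from h import *
o=get_obs();p=o['eef_pos']
Q=np.concatenate([toch(cloud(camera(n))).reshape(-1,3) for n in('scene','top')]);Q=Q[~np.isnan(Q[:,0])]
q=Q-toch(p); 
for lo in np.arange(-.02,.5,.04):
    m=(q[:,2]>lo)&(q[:,2]<lo+.04)&(np.hypot(q[:,0],q[:,1])<.4)&(Q[:,2]>.32)
    if m.sum()>5: print('h %.2f n %d x %s y %s'%(lo,m.sum(),np.round(q[m][:,0].min()*1000),0),np.round(q[m].max(0)*1000),np.round(q[m].min(0)*1000))
print(proj(camera('scene'),[ch(.103,.013,.125),ch(.15,.013,.125)]))
```

```text
h -0.02 n 130 x -12.0 y 0 [13. 29. 20.] [-12. -27.  -2.]
h 0.02 n 455 x -15.0 y 0 [16. 52. 60.] [-15. -49.  20.]
h 0.06 n 779 x -20.0 y 0 [ 22.  69. 100.] [-20. -67.  60.]
h 0.10 n 569 x -39.0 y 0 [ 39.  64. 140.] [-39. -63. 100.]
h 0.14 n 966 x -40.0 y 0 [ 40.  30. 180.] [-40. -38. 140.]
h 0.18 n 778 x -397.0 y 0 [ 39.  43. 220.] [-397.  -39.  180.]
h 0.22 n 945 x -398.0 y 0 [ 43.  55. 260.] [-398.  -36.  220.]
h 0.26 n 869 x -399.0 y 0 [ 38.  57. 300.] [-399.  -38.  260.]
h 0.30 n 461 x -398.0 y 0 [ 38.  67. 340.] [-398.  -52.  300.]
h 0.34 n 1253 x -397.0 y 0 [ 47.  79. 380.] [-397.  -53.  340.]
h 0.38 n 5167 x -395.0 y 0 [ 39.  81. 420.] [-395.  -48.  380.]
h 0.42 n 5895 x -392.0 y 0 [-55. 118. 460.] [-392.    5.  420.]
h 0.46 n 7808 x -391.0 y 0 [-140.  179.  500.] [-391.   35.  460.]
[[364.01823851 206.16196321]
 [375.89525337 218.35689385]]
```

move_arm(commands=[[0, 0, 0, 30, 20, -8, 0.0], [0, 0, 0, 50, 20, -2, -0.2], [0, 0, 0, 56, 0, 0, -0.2], [0, 0, 0, 0, 0, 60, -0.2], [0, 0, 0, 0, 0, 50, -0.2], [0, 0, 0, 0, 0, 0, -0.2]], newtons=20)

```text
clock: 8.52
eef_pos: [0.6635, 0.1038, 0.2303]
tool_rot: [-3.123, -0.335, 0.016]
force: [0.0, -0.7, 0.9]
grip_width: 0.599
```

Run:
```python
from h import *
st()
print(delta(ch(.135,.013,.108),pose(-77.7)))
s=cap('scene','s9');c=cap('top','t9')
cv2.imwrite('pics/p9.png',cv2.resize(np.hstack([s['pixels'][60:260,260:460],c['pixels'][80:280,150:350]]),None,fx=2,fy=2,interpolation=2)[...,::-1])
```

```text
t 8.53 p [0.6635 0.1038 0.2303] q [-0.58  0.78  0.75  1.45 -0.55  1.14 -1.1 ] F [ 0.  -0.7  0.9] w 0.599 toolx [ 0.977  0.212 -0.01 ] y [ 0.212 -0.977 -0.001] z [-0.01  -0.001 -1.   ]
  in chest [132.9  13.3 230.3]
(array([  3.34955873,   0.47941823, 122.30635263]), array([-0.08585974,  0.59224458, -0.0493787 ]))
```

View pics/p9.png

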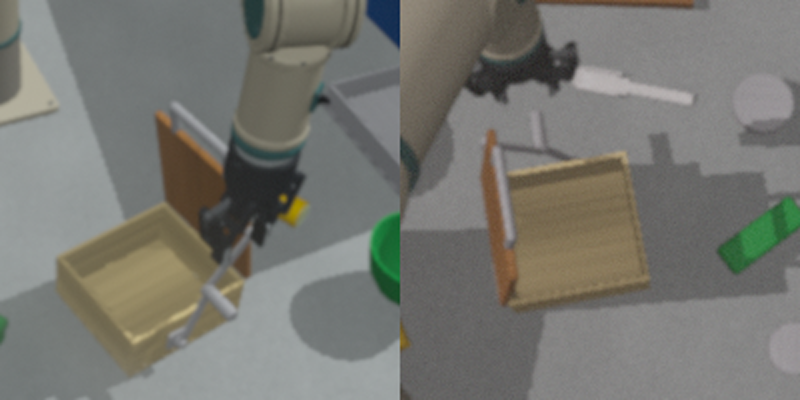

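The lid holds by itself at about 1.36. The knob in the scene view at (364,206)-(376,217) matches my prediction, (364,206)-(376,218). Going down on it.

move_arm(commands=[[0, 0.6, 0, 3, 0.5, 40, -0.2], [0, 0, 0, 0, 0, 35, -0.2], [0, 0, 0, 0, 0, 10, -0.2], [0, 0, 0, 0, 0, 0, -0.2]])

```text
clock: 9.12
eef_pos: [0.6715, 0.1034, 0.1521]
tool_rot: [-3.122, -0.336, -0.02]
force: [0.6, 0.2, 1.0]
grip_width: 0.603
```

Run:
```python
from h import *
st()
print(delta(ch(.135,.013,.108),pose(-77.7)))
s=cap('scene','s10');c=cap('top','t10')
print(proj(s,[get_obs()['eef_pos']]))
cv2.imwrite('pics/p10.png',cv2.resize(s['pixels'][120:250,300:440],None,fx=4,fy=4,interpolation=2)[...,::-1])
```

```text
t 9.12 p [0.6715 0.1034 0.1521] q [-0.56  0.85  0.69  1.53 -0.62  0.98 -1.04] F [0.6 0.2 1. ] w 0.603 toolx [0.977 0.213 0.013] y [ 0.213 -0.977  0.   ] z [ 0.013  0.002 -1.   ]
  in chest [140.6  11.2 152.1]
(array([-6.14038075, -1.77382615, 44.00850554]), array([ 0.01931351, -0.7358663 , -0.00965267]))
[[374.63510764 209.55010045]]
```

View pics/p10.png

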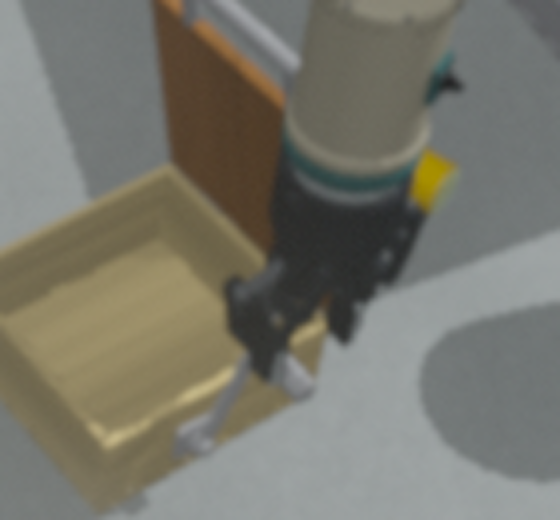

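move_arm(commands=[[0, -0.4, 0, -4, -2, 10, -0.2], [0, 0, 0, 0, 0, 17, -0.2], [0, 0, 0, 0, 0, 16, -0.2], [0, 0, 0, 0, 0, 0, -0.2]])

```text
clock: 9.72
eef_pos: [0.6648, 0.1047, 0.1049]
tool_rot: [-3.123, -0.336, 0.001]
force: [-0.4, 0.2, -0.2]
grip_width: 0.599
```

Run:
```python
from h import *
st()
s=cap('scene','s11');c=cap('top','t10')
cv2.imwrite('pics/p11.png',cv2.resize(s['pixels'][150:250,320:420],None,fx=5,fy=5,interpolation=2)[...,::-1])
```

```text
t 9.72 p [0.6648 0.1047 0.1049] q [-0.55  0.9   0.66  1.56 -0.66  0.91 -1.02] F [-0.4  0.2 -0.2] w 0.599 toolx [ 0.977  0.213 -0.   ] y [ 0.213 -0.977 -0.   ] z [-0.001  0.    -1.   ]
  in chest [134.3  13.9 104.9]
```

View pics/p11.png

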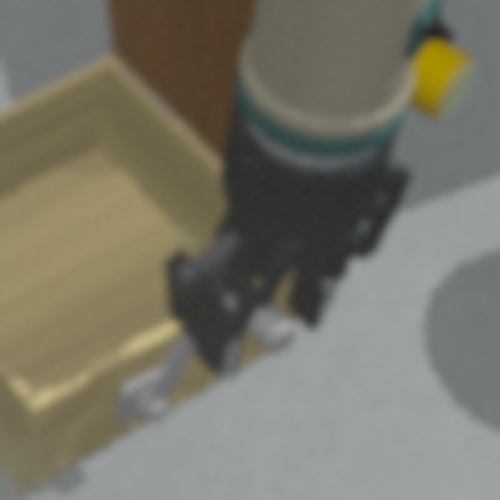

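The knob end at crop (270,328) sits between the two fingers, so I close on it.

move_arm(commands=[[0, 0, 0, 0, 0, 0, 1], [0, 0, 0, 0, 0, 0, 1], [0, 0, 0, 0, 0, 0, 1], [0, 0, 0, 0, 0, 0, 1]], newtons=25)

```text
clock: 10.32
eef_pos: [0.6666, 0.1048, 0.1079]
tool_rot: [-3.123, -0.336, -0.007]
force: [-0.2, 0.1, 4.5]
grip_width: 0.198
```

Run:
```python
from h import *
st()
```

```text
t 10.32 p [0.6666 0.1048 0.1079] q [-0.55  0.9   0.66  1.56 -0.66  0.91 -1.02] F [-0.2  0.1  4.5] w 0.198 toolx [0.977 0.213 0.004] y [ 0.213 -0.977 -0.   ] z [ 0.004  0.001 -1.   ]
  in chest [136.1  13.7 107.9]
```

move_arm(commands=[[0, 0, 0, 0, -3.8, 1.6, 1], [0, 0, 0, 0, -3.8, 1.8, 1], [0, 0, 0, 0, -3.6, 2.0, 1], [0, 0, 0, 0, -3.6, 2.1, 1], [0, 0, 0, 0, -3.4, 2.3, 1], [0, 0, 0, 0, -3.3, 2.4, 1], [0, 0, 0, 0, 0, 0, 1]])

```text
clock: 11.2
eef_pos: [0.662, 0.1256, 0.0946]
tool_rot: [3.123, 0.336, 0.006]
force: [2.7, -2.3, -0.9]
grip_width: 0.2
```

Run:
```python
from h import *
st()
```

```text
t 11.20 p [0.662  0.1256 0.0946] q [-0.58  0.91  0.65  1.57 -0.67  0.89 -1.04] F [ 2.7 -2.3 -0.9] w 0.200 toolx [0.977 0.213 0.004] y [ 0.213 -0.977  0.001] z [ 0.004  0.    -1.   ]
  in chest [136.   34.9  94.6]
```

move_arm(commands=[[0, 0, 0, 0, -1.5, 1.1, 1], [0, 0, 0, 0, 0, 0, 1]])

```text
clock: 11.45
eef_pos: [0.6619, 0.126, 0.0943]
tool_rot: [3.122, 0.335, 0.007]
force: [1.8, -3.9, 2.3]
grip_width: 0.202
```

move_arm(commands=[[0, 0, 0, 0, -1.5, 1.1, 1], [0, 0, 0, 0, 0, 0, 1]])

```text
clock: 11.7
eef_pos: [0.6619, 0.1261, 0.0942]
tool_rot: [3.121, 0.334, 0.008]
force: [0.9, -5.8, 7.9]
grip_width: 0.199
```

Run:
```python
from h import *
st()
```

```text
t 11.70 p [0.6619 0.1261 0.0942] q [-0.58  0.92  0.65  1.57 -0.67  0.88 -1.04] F [ 0.9 -5.8  7.9] w 0.199 toolx [0.977 0.211 0.005] y [ 0.211 -0.977  0.003] z [ 0.005 -0.002 -1.   ]
  in chest [136.1  35.4  94.2]
```

The position stays still while the force grows, so the knee is on its hard stop. Releasing and rising.

move_arm(commands=[[0, 0, 0, 0, 0, 0, -0.2], [0, 0, 0, 0, 0, 0, -0.2], [0, 0, 0, 0, 0, -20, -0.2], [0, 0, 0, 0, 0, -50, -0.2], [0, 0, 0, 0, 10, -60, -0.2], [0, 0, 0, 10, 20, -50, -0.2]])

```text
clock: 12.45
eef_pos: [0.6764, 0.1025, 0.2767]
tool_rot: [-3.122, -0.339, -0.008]
force: [0.5, 0.7, 0.2]
grip_width: 0.599
```

Run:
```python
from h import *
st()
s=cap('scene','s12');c=cap('top','t12')
a=1.44; 
for kn in [(35,113)]: print(proj(s,[ch(.103,kn[0]/1e3,kn[1]/1e3),ch(.15,kn[0]/1e3,kn[1]/1e3)])-[320,150])
cv2.imwrite('pics/p12.png',cv2.resize(s['pixels'][150:250,320:420],None,fx=5,fy=5,interpolation=2)[...,::-1])
cv2.imwrite('pics/p12t.png',cv2.resize(c['pixels'][80:330,150:480],None,fx=2,fy=2,interpolation=2)[...,::-1])
rows(np.r_[.479,-.355,.25],pose(-67.5),12)
```

```text
t 12.45 p [0.6764 0.1025 0.2767] q [-0.58  0.75  0.77  1.37 -0.53  1.23 -1.12] F [0.5 0.7 0.2] w 0.599 toolx [0.977 0.215 0.005] y [ 0.215 -0.977 -0.001] z [ 0.005  0.002 -1.   ]
  in chest [145.2   9.3 276.7]
[[49.95735947 55.3942673 ]
 [61.78126959 67.4023633 ]]
[0.0, -0.1, -0.9, -24.4, 33.3, 2.4]
[0.0, -0.1, -0.9, -24.9, 33.0, 2.4]
[0.0, -0.1, -0.9, -25.4, 32.6, 2.4]
[0.0, -0.1, -0.9, -25.9, 32.2, 2.4]
[0.0, -0.1, -0.9, -26.4, 31.8, 2.4]
[0.0, -0.1, -0.9, -26.8, 31.4, 2.5]
[0.0, -0.1, -0.9, -27.3, 31.0, 2.5]
[0.0, -0.1, -0.9, -27.8, 30.6, 2.5]
[0.0, -0.1, -0.9, -28.2, 30.2, 2.5]
[0.0, -0.1, -0.9, -28.7, 29.7, 2.5]
[0.0, -0.1, -0.9, -29.1, 29.3, 2.6]
[0.0, -0.1, -0.9, -29.5, 28.9, 2.6]
```

View pics/p12.png

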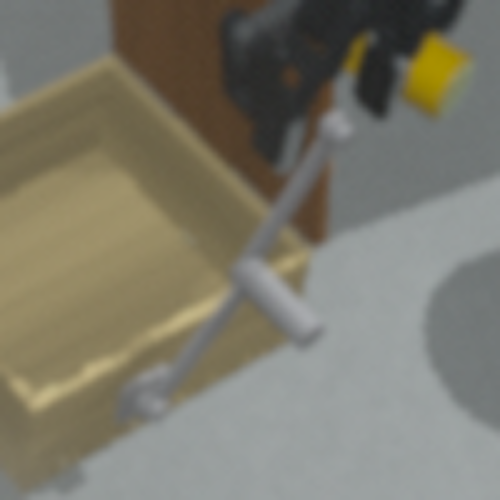

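View pics/p12t.png

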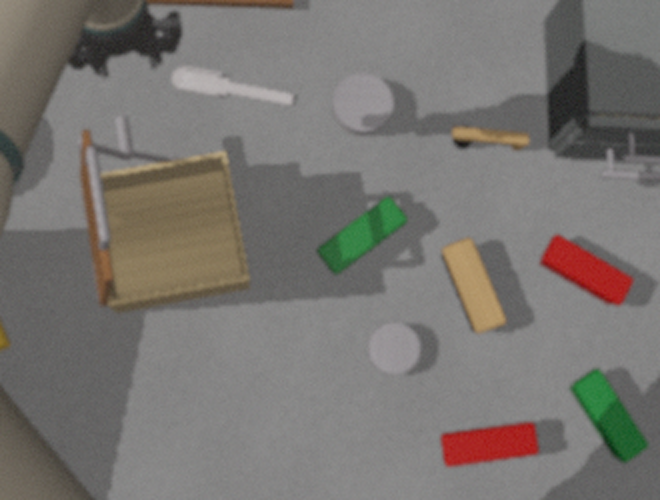

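Locked: the knob at crop (250,275)-(310,335) matches the locked prediction (250,277)-(309,337), and the lid stands. Now the beech brush, at (475,285) in the top crop.

move_arm(commands=[[0, 0, -0.9, -24, 33, 2, -0.65], [0, 0, -0.9, -25, 33, 2, -0.65], [0, 0, -0.9, -25, 33, 2, -0.65], [0, 0, -0.9, -26, 32, 2, -0.65], [0, 0, -0.9, -26, 32, 2, -0.65], [0, 0, -0.9, -27, 31, 2, -0.65], [0, 0, -0.9, -27, 31, 3, -0.65], [0, 0, -0.9, -28, 31, 3, -0.65], [0, 0, -0.9, -28, 30, 3, -0.65], [0, 0, -0.9, -29, 30, 3, -0.65], [0, 0, -0.9, -29, 29, 3, -0.65], [0, 0, -0.9, -29, 29, 3, -0.65]])

```text
clock: 14.05
eef_pos: [0.4783, -0.3526, 0.2422]
tool_rot: [-3.077, -0.63, -0.006]
force: [0.2, 0.3, 0.4]
grip_width: 0.825
```

Run:
```python
from h import *
st()
print(delta([.479,-.355,.10],pose(-67.5)))
s=cap('scene','s13');c=cap('top','t13')
cv2.imwrite('pics/p13.png',cv2.resize(np.hstack([s['pixels'][90:290,100:300],c['pixels'][120:320,290:490]]),None,fx=2,fy=2,interpolation=2)[...,::-1])
```

```text
t 14.05 p [ 0.4783 -0.3526  0.2422] q [ 0.18  0.62  0.68  1.68 -0.45  1.   -0.15] F [0.2 0.3 0.4] w 0.825 toolx [0.92  0.393 0.004] y [ 0.393 -0.92   0.   ] z [ 0.004  0.002 -1.   ]
  in chest [-145.3 -393.2  242.2]
(array([ -0.87950167,   2.48548776, 142.23088063]), array([ 0.00093386, -0.23933949,  0.63293583]))
```

View pics/p13.png

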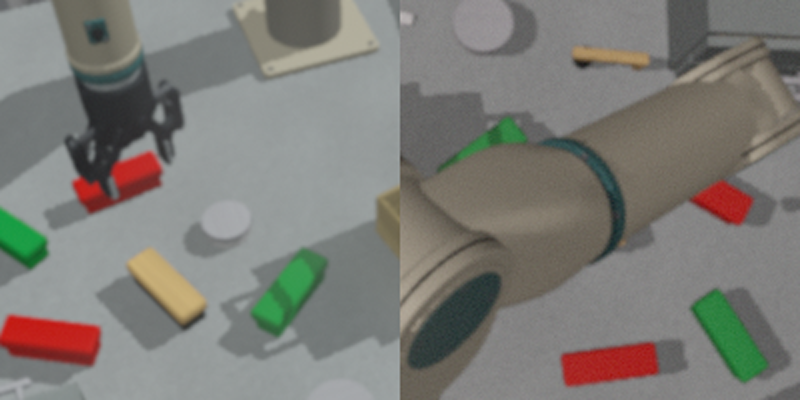

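Run:
```python
from h import *
o=get_obs();p=o['eef_pos']
c=cv2.imread('pics/top0.png'); 
Ps=[cloud(camera(n)) for n in('scene','top')]
Q=np.concatenate([q.reshape(-1,3) for q in Ps]);Q=Q[~np.isnan(Q[:,0])]
m=(Q[:,0]>.55)&(Q[:,1]<-.45)&(Q[:,2]>.06)&(Q[:,2]<.45)
print(np.percentile(Q[m],[0.5,50,99.5],axis=0).round(3))
q=Q-p
for lo in np.arange(.1,.6,.04):
    m=(q[:,2]>lo)&(q[:,2]<lo+.04)&(np.hypot(q[:,0],q[:,1])<.25)
    m&=~((Q[:,0]>.55)&(Q[:,1]<-.45)&(Q[:,2]<.3))
    if m.sum()>5: print('%.2f'%lo,m.sum(),q[m].min(0).round(3),q[m].max(0).round(3))
```

```text
[[ 0.634 -0.717  0.064]
 [ 0.796 -0.593  0.179]
 [ 0.892 -0.477  0.185]]
0.10 556 [-0.037 -0.065  0.1  ] [0.04  0.071 0.14 ]
0.14 606 [-0.004 -0.036  0.14 ] [0.039 0.04  0.18 ]
0.18 531 [-0.011 -0.036  0.18 ] [0.041 0.04  0.22 ]
0.22 608 [ 0.001 -0.034  0.22 ] [0.051 0.038 0.26 ]
0.26 668 [ 0.002 -0.034  0.26 ] [0.044 0.038 0.3  ]
0.30 791 [-0.018 -0.054  0.3  ] [0.056 0.07  0.34 ]
0.34 1860 [-0.055 -0.057  0.34 ] [0.059 0.099 0.38 ]
0.38 4460 [-0.081 -0.044  0.38 ] [0.053 0.126 0.42 ]
0.42 1798 [-0.118  0.027  0.42 ] [-0.003  0.155  0.46 ]
0.46 2062 [-0.165  0.08   0.46 ] [-0.037  0.198  0.5  ]
0.50 2359 [-0.162  0.136  0.5  ] [-0.068  0.236  0.54 ]
0.54 816 [-0.144  0.176  0.54 ] [-0.093  0.231  0.562]
```

move_arm(commands=[[0, 0, 0.6, -1, 2.5, 50, -0.65], [0, 0, 0, 0, 0, 50, -0.65], [0, 0, 0, 0, 0, 42, -0.65], [0, 0, 0, 0, 0, 0, -0.65]], newtons=40)

```text
clock: 14.75
eef_pos: [0.4787, -0.3511, 0.0973]
tool_rot: [-3.075, -0.615, 0.0]
force: [0.2, 0.2, 0.6]
grip_width: 0.825
```

Run:
```python
from h import *
st()
print(delta([.479,-.355,.013],pose(-67.5)))
s=cap('scene','s14')
print(proj(s,[get_obs()['eef_pos']])-[130,180])
cv2.imwrite('pics/p14.png',cv2.resize(s['pixels'][180:280,130:240],None,fx=5,fy=5,interpolation=2)[...,::-1])
```

```text
t 14.75 p [ 0.4787 -0.3511  0.0973] q [ 0.26  0.79  0.55  1.8  -0.6   0.73 -0.04] F [0.2 0.2 0.6] w 0.825 toolx [0.923 0.384 0.001] y [ 0.384 -0.923 -0.006] z [-0.001  0.006 -1.   ]
  in chest [-144.6 -391.8   97.3]
(array([-1.34751169,  4.2374971 , 84.25048961]), array([-0.34998206, -0.06769902,  0.11188939]))
[[49.88742916 37.63595157]]
```

View pics/p14.png

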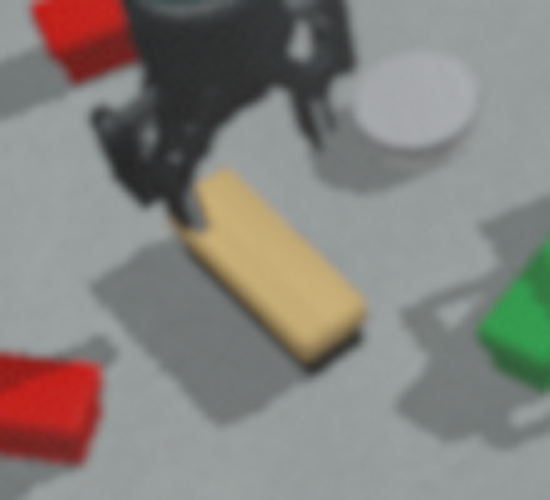

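move_arm(commands=[[0, 0, 0, -1, 4, 25, -0.65], [0, 0, 0, 0, 0, 30, -0.65], [0, 0, 0, 0, 0, 28, -0.65], [0, 0, 0, 0, 0, 0, -0.65]])

```text
clock: 15.3
eef_pos: [0.4809, -0.3582, 0.0175]
tool_rot: [-3.08, -0.614, -0.006]
force: [-1.0, -0.0, 0.7]
grip_width: 0.83
```

Run:
```python
from h import *
st()
s=cap('scene','s15')
cv2.imwrite('pics/p15.png',cv2.resize(s['pixels'][180:280,130:240],None,fx=5,fy=5,interpolation=2)[...,::-1])
```

```text
t 15.30 p [ 0.4809 -0.3582  0.0175] q [ 0.32  0.91  0.45  1.81 -0.69  0.58  0.04] F [-1.  -0.   0.7] w 0.830 toolx [0.924 0.383 0.004] y [ 0.383 -0.924  0.   ] z [ 0.004  0.001 -1.   ]
  in chest [-144.  -399.2   17.5]
```

View pics/p15.png

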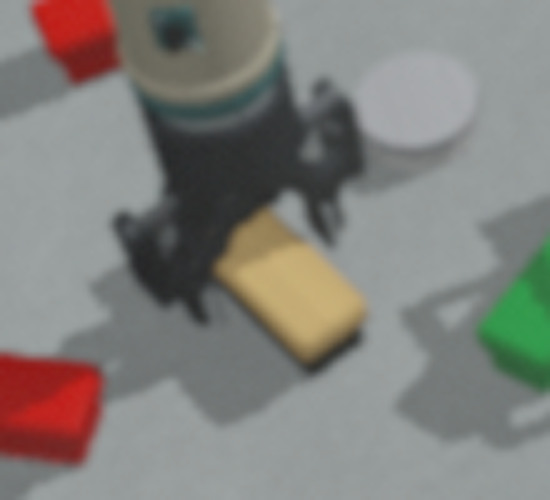

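move_arm(commands=[[0, 0, 0, -1, -2.5, 4, -0.65], [0, 0, 0, 0, 0, 0, -0.3], [0, 0, 0, 0, 0, 0, 1], [0, 0, 0, 0, 0, 0, 1], [0, 0, 0, 0, 0, 0, 1]], newtons=40)

```text
clock: 15.98
eef_pos: [0.4789, -0.3572, 0.0139]
tool_rot: [3.081, 0.612, 0.007]
force: [-0.5, 1.2, 6.9]
grip_width: 0.532
```

move_arm(commands=[[0, 0, 0, 0, 0, -10, 1], [0, 0, 0, 0, 0, -20, 1], [0, 0, 0, 0, 0, -40, 1], [0, 0, 0, 0, 0, -50, 1], [0, 0, 0, 0, 0, -50, 1], [0, 0, 0, 0, 0, 0, 1]])

```text
clock: 16.73
eef_pos: [0.4794, -0.3594, 0.1881]
tool_rot: [3.075, 0.61, 0.015]
force: [0.6, 0.4, -1.5]
grip_width: 0.528
```

Run:
```python
from h import *
st()
s=cap('scene','s16');c=cap('top','t16')
cv2.imwrite('pics/p16.png',cv2.resize(np.hstack([s['pixels'][90:290,100:300],c['pixels'][120:320,290:490]]),None,fx=2,fy=2,interpolation=2)[...,::-1])
```

```text
t 16.73 p [ 0.4794 -0.3594  0.1881] q [ 0.21  0.68  0.65  1.73 -0.52  0.89 -0.1 ] F [ 0.6  0.4 -1.5] w 0.528 toolx [0.924 0.382 0.008] y [ 0.382 -0.924  0.009] z [ 0.011 -0.005 -1.   ]
  in chest [-145.6 -400.   188.1]
```

View pics/p16.png

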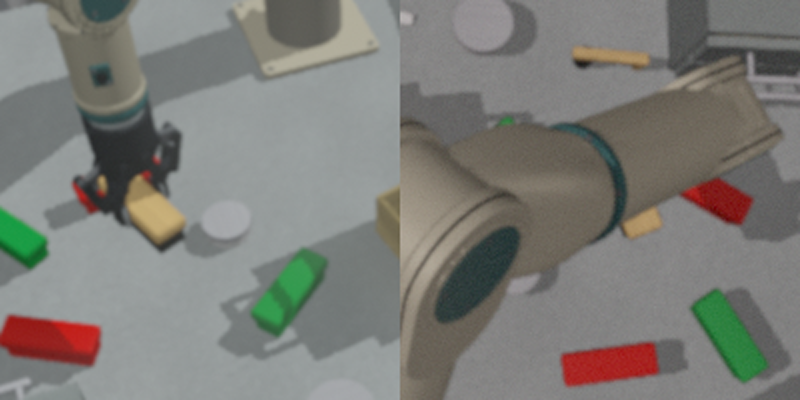

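The brush is held: opening 45 mm, load 1.5 N. Before going in I check the gripper's outline against the chest walls.

Run:
```python
from h import *
o=get_obs();p=o['eef_pos'];r=R.from_rotvec(o['tool_rot'])
Q=np.concatenate([cloud(camera(n)).reshape(-1,3) for n in('scene','top')]);Q=Q[~np.isnan(Q[:,0])]
Q=Q[Q[:,2]>.13]
q=r.inv().apply(Q-p)*1000
for lo in np.arange(-20,140,10):
    h=-q[:,2]; m=(h>lo)&(h<lo+10)&(np.abs(q[:,0])<45)&(np.abs(q[:,1])<120)
    m2=(h>lo)&(h<lo+10)&(np.abs(q[:,0])<120)&(np.abs(q[:,1])<120)
    if m.sum()>3: print(lo,m.sum(),'y',np.percentile(q[m][:,1],[1,99]).round(),'x(all)',np.percentile(q[m2][:,0],[1,99]).round())
rows(ch(0,-.02,.13),pose(-77.7),10)
```

```text
-10 22 y [16. 18.] x(all) [-52.  59.]
0 14 y [-27.  30.] x(all) [-55.  59.]
10 35 y [-35.  34.] x(all) [-68.  63.]
20 237 y [-33.  34.] x(all) [-67.  64.]
30 217 y [-34.  34.] x(all) [-63.  62.]
40 43 y [-47.  48.] x(all) [-5. 16.]
50 121 y [-55.  51.] x(all) [-12.  15.]
60 85 y [-59.  55.] x(all) [-11.  19.]
70 120 y [-59.  60.] x(all) [-10.  20.]
80 103 y [-62.  61.] x(all) [-6. 19.]
90 138 y [-66.  64.] x(all) [ 2. 23.]
100 260 y [-66.  65.] x(all) [-10.  22.]
110 48 y [-46.  42.] x(all) [-6. 13.]
120 24 y [-8. 37.] x(all) [-6. 37.]
130 103 y [-31.  36.] x(all) [-5. 39.]
[-0.0, -0.0, 1.0, 21.1, -34.4, 5.3]
[-0.0, -0.0, 1.0, 20.5, -34.8, 5.3]
[-0.0, -0.0, 1.0, 19.9, -35.2, 5.3]
[-0.0, -0.0, 1.0, 19.3, -35.5, 5.3]
[-0.0, -0.0, 1.0, 18.6, -35.8, 5.3]
[-0.0, -0.0, 1.0, 18.0, -36.2, 5.3]
[-0.0, -0.0, 1.0, 17.3, -36.5, 5.2]
[-0.0, -0.0, 1.0, 16.7, -36.8, 5.2]
[-0.0, -0.0, 1.0, 16.0, -37.1, 5.2]
[-0.0, -0.0, 1.0, 15.4, -37.4, 5.2]
```

move_arm(commands=[[0, 0, 1, 21, -35, 5, 1], [0, 0, 1, 20, -35, 5, 1], [0, 0, 1, 20, -36, 5, 1], [0, 0, 1, 19, -36, 5, 1], [0, 0, 1, 18, -36, 5, 1], [0, 0, 1, 18, -37, 5, 1], [0, 0, 1, 17, -37, 5, 1], [0, 0, 1, 17, -37, 5, 1], [0, 0, 1, 16, -38, 5, 1], [0, 0, 1, 15, -38, 5, 1], [0, 0, 0, 0, 0, 0, 1]])

```text
clock: 18.3
eef_pos: [0.5363, 0.0511, 0.1312]
tool_rot: [-3.119, -0.352, 0.001]
force: [-0.1, -0.8, -1.4]
grip_width: 0.526
```

Run:
```python
from h import *
st()
print(delta(ch(0,-.013,.0225),pose(-77.7)))
s=cap('scene','s17');c=cap('top','t17')
cv2.imwrite('pics/p17.png',cv2.resize(np.hstack([s['pixels'][90:290,200:400],c['pixels'][80:280,150:350]]),None,fx=2,fy=2,interpolation=2)[...,::-1])
```

```text
t 18.30 p [0.5363 0.0511 0.1312] q [-0.58  0.72  0.7   1.94 -0.68  0.74 -0.83] F [-0.1 -0.8 -1.4] w 0.526 toolx [ 0.975  0.223 -0.   ] y [ 0.223 -0.975 -0.002] z [-0.001  0.002 -1.   ]
  in chest [ -2.6 -11.1 131.2]
(array([  2.61183749,   2.21640123, 108.64525796]), array([-0.13624706,  0.0237277 ,  0.57021899]))
```

View pics/p17.png

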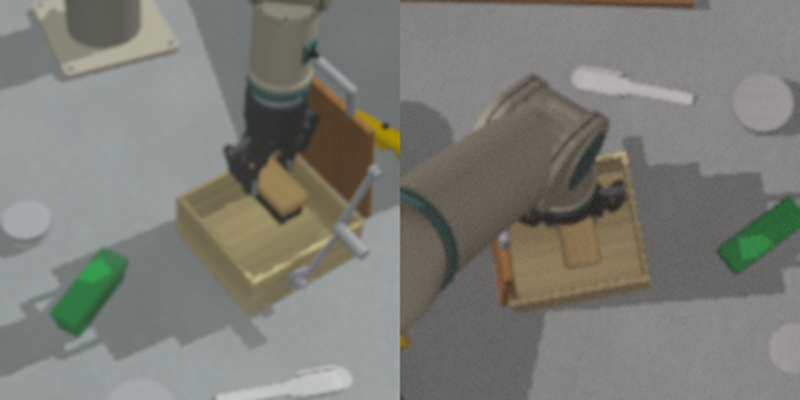

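The brush hangs over the open chest, inside the walls in both views. Lowering it.

move_arm(commands=[[0, 0, 0.5, 2.5, 2, 30, 1], [0, 0, 0, 0, 0, 35, 1], [0, 0, 0, 0, 0, 25, 1], [0, 0, 0, 0, 0, 10, 1], [0, 0, 0, 0, 0, 0, 1]])

```text
clock: 19.02
eef_pos: [0.5405, 0.044, 0.0332]
tool_rot: [3.125, 0.325, 0.004]
force: [0.4, -0.1, -1.0]
grip_width: 0.528
```

Run:
```python
from h import *
st()
```

```text
t 19.02 p [0.5405 0.044  0.0332] q [-0.47  0.85  0.54  1.97 -0.84  0.55 -0.7 ] F [ 0.4 -0.1 -1. ] w 0.528 toolx [0.979 0.206 0.003] y [ 0.206 -0.979  0.   ] z [ 0.003  0.    -1.   ]
  in chest [ -0.1 -18.9  33.2]
```

move_arm(commands=[[0, 0, 0, 0, -4, 5, 1], [0, 0, 0, 0, 0, 4, 1], [0, 0, 0, 0, 0, 0, 1]])

```text
clock: 19.4
eef_pos: [0.5399, 0.0494, 0.0245]
tool_rot: [-3.124, -0.328, -0.006]
force: [-0.8, -0.2, -0.5]
grip_width: 0.526
```

move_arm(commands=[[0, 0, 0, 0, 0, 2, 1], [0, 0, 0, 0, 0, 0, 1]])

```text
clock: 19.65
eef_pos: [0.5399, 0.0492, 0.0224]
tool_rot: [-3.124, -0.328, -0.005]
force: [0.3, 0.6, -1.2]
grip_width: 0.531
```

move_arm(commands=[[0, 0, 0, 0, 0, 1.5, 1], [0, 0, 0, 0, 0, 0, 1]])

```text
clock: 19.9
eef_pos: [0.54, 0.0491, 0.0209]
tool_rot: [-3.124, -0.328, -0.006]
force: [0.0, -0.2, -0.1]
grip_width: 0.532
```

move_arm(commands=[[0, 0, 0, 0, 0, 1.5, 1], [0, 0, 0, 0, 0, 0, 1]])

```text
clock: 20.15
eef_pos: [0.5401, 0.0491, 0.0209]
tool_rot: [-3.123, -0.328, -0.007]
force: [-2.3, 0.5, 14.8]
grip_width: 0.536
```

Contact: 15 N up and no further travel. Easing off and releasing.

move_arm(commands=[[0, 0, 0, 0, 0, -1.2, 1], [0, 0, 0, 0, 0, 0, -0.3], [0, 0, 0, 0, 0, 0, -0.35], [0, 0, 0, 0, 0, 0, -0.35], [0, 0, 0, 0, 0, -15, -0.35], [0, 0, 0, 0, 0, -30, -0.35], [0, 0, 0, 0, 0, -40, -0.35], [0, 0, 0, 0, 0, 0, -0.35]])

```text
clock: 21.15
eef_pos: [0.5418, 0.0488, 0.109]
tool_rot: [3.124, 0.328, 0.015]
force: [0.6, 0.0, 0.4]
grip_width: 0.675
```

Run:
```python
from h import *
st()
s=cap('scene','s18');c=cap('top','t18')
cv2.imwrite('pics/p18.png',cv2.resize(np.hstack([s['pixels'][90:290,200:400],c['pixels'][80:280,150:350]]),None,fx=2,fy=2,interpolation=2)[...,::-1])
```

```text
t 21.15 p [0.5418 0.0488 0.109 ] q [-0.56  0.75  0.67  1.95 -0.73  0.69 -0.8 ] F [0.6 0.  0.4] w 0.675 toolx [0.978 0.207 0.01 ] y [ 0.207 -0.978  0.001] z [ 0.01   0.001 -1.   ]
  in chest [  2.3 -14.5 109. ]
```

View pics/p18.png

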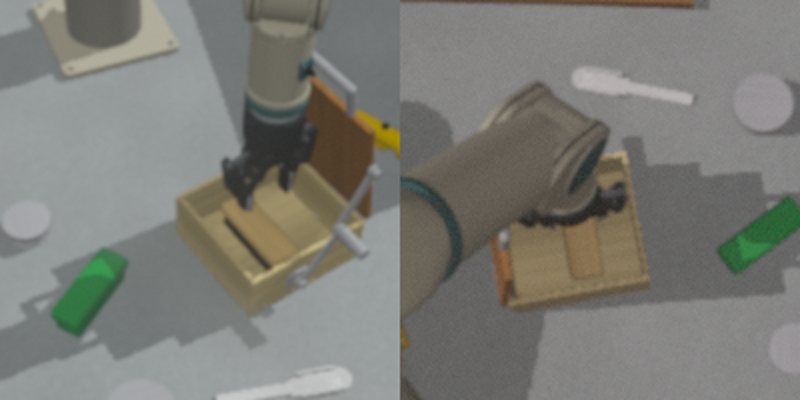

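The brush lies flat inside the chest. Next, break the lock.

move_arm(commands=[[0, 0, 0, 0, 30, -40, -0.2], [0, 0, 0, 20, 15, -50, -0.2], [0, 0, 0, 40, 0, -40, -0.2], [0, 0, 0, 40, -30, 0, -0.2], [0, 0, 0, 34, -35, 0, -0.2], [0, 0, 0, 0, -30, 0, -0.2], [0, 0, 0, 0, 0, 0, -0.2]], newtons=25)

```text
clock: 22.12
eef_pos: [0.6587, 0.1295, 0.2338]
tool_rot: [-3.122, -0.336, 0.0]
force: [-0.8, -1.1, -1.0]
grip_width: 0.598
```

Run:
```python
from h import *
st()
print(delta(ch(.137,.0355,.095),pose(-77.7)))
```

```text
t 22.12 p [0.6587 0.1295 0.2338] q [-0.65  0.78  0.79  1.46 -0.59  1.15 -1.11] F [-0.8 -1.1 -1. ] w 0.598 toolx [0.977 0.213 0.   ] y [ 0.213 -0.977 -0.002] z [-0.     0.002 -1.   ]
  in chest [133.7  39.5 233.8]
(array([  3.28927257,   4.2429086 , 138.81784532]), array([-0.12101925, -0.00553985, -0.02968186]))
```

move_arm(commands=[[0, 0, 0, 3, 4, 40, -0.2], [0, 0, 0, 0, 0, 40, -0.2], [0, 0, 0, 0, 0, 20, -0.2], [0, 0, 0, 0, 0, 0, -0.2]])

```text
clock: 22.62
eef_pos: [0.663, 0.1216, 0.1346]
tool_rot: [3.124, 0.326, 0.0]
force: [-1.0, -0.3, 1.4]
grip_width: 0.601
```

Run:
```python
from h import *
st()
print(delta(ch(.137,.0355,.095),pose(-77.7)))
s=cap('scene','s19')
cv2.imwrite('pics/p19.png',cv2.resize(s['pixels'][130:250,300:420],None,fx=5,fy=5,interpolation=2)[...,::-1])
```

```text
t 22.62 p [0.663  0.1216 0.1346] q [-0.61  0.88  0.73  1.54 -0.67  0.97 -1.04] F [-1.  -0.3  1.4] w 0.601 toolx [0.978 0.206 0.   ] y [ 0.206 -0.978  0.   ] z [ 0. -0. -1.]
  in chest [136.2  30.8 134.6]
(array([ 0.76039027, -4.75607659, 39.61879026]), array([ 0.01347902, -0.01663294, -0.38890962]))
```

View pics/p19.png

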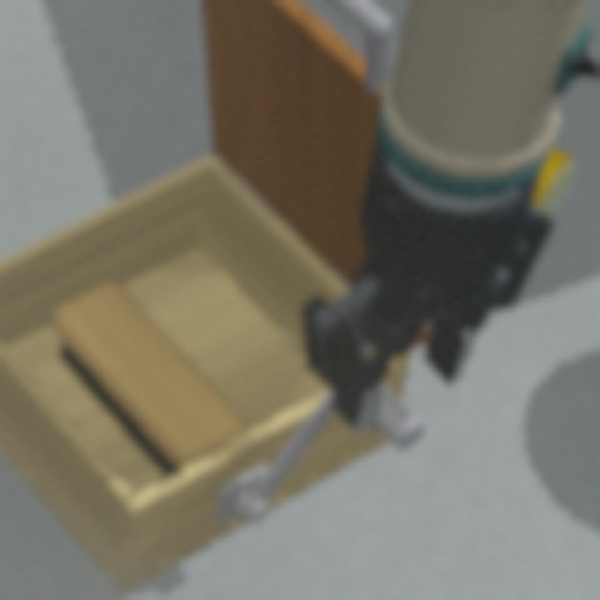

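move_arm(commands=[[0, 0, -0.4, 0.5, -4, 14, -0.2], [0, 0, 0, 0, 0, 15, -0.2], [0, 0, 0, 0, 0, 9, -0.2], [0, 0, 0, 0, 0, 0, -0.2], [0, 0, 0, 0, 0, 0, 1], [0, 0, 0, 0, 0, 0, 1], [0, 0, 0, 0, 0, 0, 1], [0, 0, 0, 0, 0, 0, 1]], newtons=30)

```text
clock: 23.68
eef_pos: [0.6642, 0.1264, 0.0987]
tool_rot: [-3.123, -0.339, -0.007]
force: [0.4, -0.8, 2.8]
grip_width: 0.2
```

Run:
```python
from h import *
st()
F=np.array([-20,38.]);K0=np.array([35.,113.]);a0=np.arctan2(*(K0-F)[::-1])
prev=K0
for i in range(1,10):
    a=a0+i*4/93; K=F+93*np.array([np.cos(a),np.sin(a)]); print(i,(-(K-prev)).round(1),K.round(1)); prev=K
```

```text
t 23.68 p [0.6642 0.1264 0.0987] q [-0.6   0.92  0.69  1.56 -0.7   0.91 -1.01] F [ 0.4 -0.8  2.8] w 0.200 toolx [0.977 0.214 0.004] y [ 0.214 -0.977  0.   ] z [ 0.004  0.001 -1.   ]
  in chest [138.4  35.3  98.7]
1 [ 3.3 -2.3] [ 31.7 115.3]
2 [ 3.4 -2.2] [ 28.4 117.4]
3 [ 3.5 -2. ] [ 24.9 119.4]
4 [ 3.5 -1.9] [ 21.3 121.3]
5 [ 3.6 -1.7] [ 17.7 123. ]
6 [ 3.7 -1.5] [ 14.  124.5]
7 [ 3.8 -1.4] [ 10.3 125.9]
8 [ 3.8 -1.2] [  6.5 127.2]
9 [ 3.9 -1.1] [  2.6 128.2]
```

move_arm(commands=[[0, 0, 0, 0, 3.3, -2.3, 1], [0, 0, 0, 0, 3.4, -2.2, 1], [0, 0, 0, 0, 3.5, -2, 1], [0, 0, 0, 0, 3.5, -1.9, 1], [0, 0, 0, 0, 3.6, -1.7, 1], [0, 0, 0, 0, 3.7, -1.5, 1], [0, 0, 0, 0, 3.8, -1.4, 1], [0, 0, 0, 0, 3.8, -1.2, 1], [0, 0, 0, 0, 0, 0, 1]])

```text
clock: 24.8
eef_pos: [0.6695, 0.1024, 0.114]
tool_rot: [-3.116, -0.341, -0.005]
force: [-2.7, 8.1, 9.9]
grip_width: 0.201
```

Run:
```python
from h import *
st()
s=cap('scene','s20')
cv2.imwrite('pics/p20.png',cv2.resize(s['pixels'][110:250,290:430],None,fx=4,fy=4,interpolation=2)[...,::-1])
```

```text
t 24.80 p [0.6695 0.1024 0.114 ] q [-0.56  0.91  0.7   1.55 -0.69  0.94 -0.98] F [-2.7  8.1  9.9] w 0.201 toolx [0.976 0.216 0.004] y [ 0.216 -0.976 -0.007] z [ 0.003  0.007 -1.   ]
  in chest [138.5  10.6 114. ]
```

View pics/p20.png

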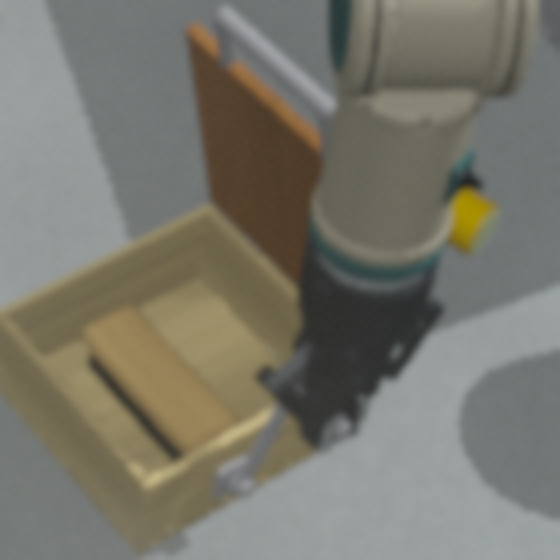

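move_arm(commands=[[0, 0, 0, 0, 0, 0, -0.2], [0, 0, 0, 0, 0, 0, -0.2], [0, 0, 0, 0, 0, -30, -0.2], [0, 0, 0, 0, 0, -60, -0.2], [0, 0, 0, 0, 0, -60, -0.1], [0, 0, 0, 0, 0, -60, 0.1], [0, 0, 0, 0, 0, -30, 0.3], [0, 0, 0, -50, -10, 0, 0.3], [0, 0, 0, -50, -10, 0, 0.3], [0, 0, 0, -38, -18, 0, 0.3], [0, 0, 0, 0, 0, 0, 0.3]])

```text
clock: 26.22
eef_pos: [0.5235, 0.1061, 0.3517]
tool_rot: [-3.121, -0.339, -0.002]
force: [0.5, 0.0, 0.5]
grip_width: 0.351
```

Run:
```python
from h import *
st()
s=cap('scene','s21');c=cap('top','t21')
for n,cc in(('s',s),('t',c)):
  for th in(1.25,1.3,1.35,1.4):
    f=th+.0217;y=.095-.23*np.cos(f);z=.08+.23*np.sin(f); print(n,th,(y*1e3).round(1),(z*1e3).round(1),proj(cc,[ch(-.05,y,z),ch(.05,y,z)]).round(1).tolist())
cv2.imwrite('pics/p21.png',cv2.resize(s['pixels'][60:200,270:410],None,fx=5,fy=5,interpolation=2)[...,::-1])
cv2.imwrite('pics/p21t.png',cv2.resize(c['pixels'][110:250,150:290],None,fx=5,fy=5,interpolation=2)[...,::-1])
```

```text
t 26.23 p [0.5235 0.1061 0.3517] q [-0.86  0.47  0.93  1.68 -0.4   1.2  -1.18] F [0.5 0.  0.5] w 0.351 toolx [0.977 0.215 0.002] y [ 0.215 -0.977 -0.002] z [ 0.001  0.002 -1.   ]
  in chest [ -3.4  45.3 351.7]
s 1.25 27.2 299.8 [[338.2, 118.7], [364.2, 142.5]]
s 1.3 38.3 302.9 [[341.9, 116.1], [368.0, 139.7]]
s 1.35 49.5 305.5 [[345.6, 113.7], [371.8, 137.1]]
s 1.4 60.8 307.4 [[349.3, 111.4], [375.7, 134.7]]
t 1.25 27.2 299.8 [[217.2, 195.9], [210.1, 153.1]]
t 1.3 38.3 302.9 [[212.1, 196.6], [205.1, 153.6]]
t 1.35 49.5 305.5 [[206.9, 197.2], [200.0, 154.2]]
t 1.4 60.8 307.4 [[201.7, 198.0], [194.9, 154.8]]
```

View pics/p21.png

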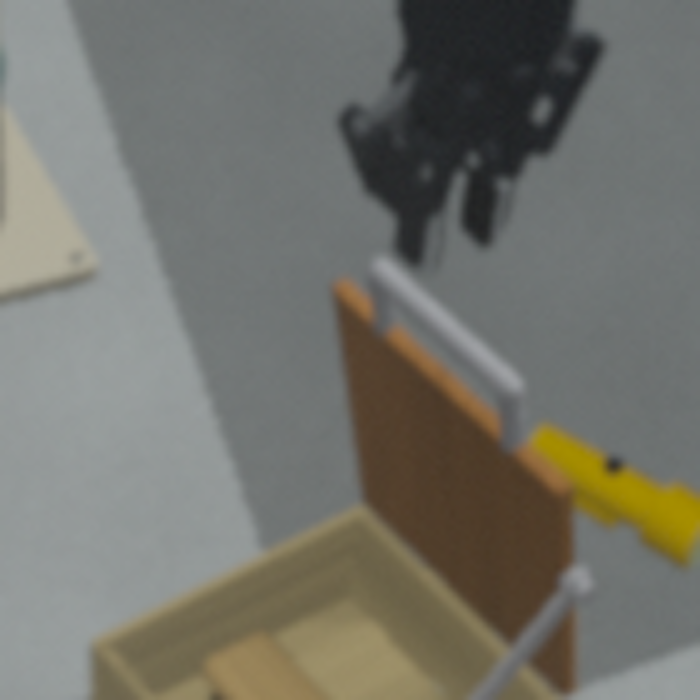

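View pics/p21t.png

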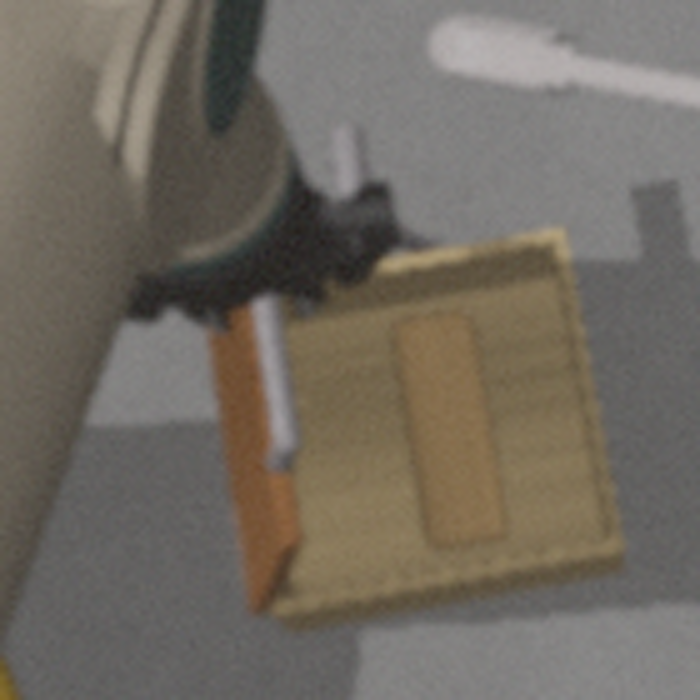

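The lid stays at about 1.35, with the bar at scene (346,112)-(374,137). The brush lies flat inside, and the lower strap is unlocked. Grasping the handle.

move_arm(commands=[[0, 0, 0, 2, -4.5, 10, 0.3], [0, 0, 0, 0, 0, 15, 0.3], [0, 0, 0, 0, 0, 0, 0.3]], newtons=40)

```text
clock: 26.7
eef_pos: [0.5265, 0.1105, 0.3248]
tool_rot: [3.122, 0.338, -0.0]
force: [0.2, 0.3, -0.2]
grip_width: 0.348
```

Run:
```python
from h import *
st()
print(delta(ch(0,.050,.290),pose(-77.7)))
```

```text
t 26.70 p [0.5265 0.1105 0.3248] q [-0.85  0.5   0.91  1.72 -0.43  1.14 -1.16] F [ 0.2  0.3 -0.2] w 0.348 toolx [ 0.977  0.214 -0.   ] y [ 0.214 -0.977  0.001] z [ 0.    -0.001 -1.   ]
  in chest [  0.5  49.  324.8]
(array([-0.50077315, -0.9828837 , 34.78514144]), array([0.05174398, 0.01065051, 0.04924209]))
```

move_arm(commands=[[0, 0, 0, 0, -1, 15, 0.3], [0, 0, 0, 0, 0, 20, 0.3], [0, 0, 0, 0, 0, 0, 0.3], [0, 0, 0, 0, 0, 0, 1], [0, 0, 0, 0, 0, 0, 1], [0, 0, 0, 0, 0, 0, 1]], newtons=40)

```text
clock: 27.45
eef_pos: [0.5275, 0.1114, 0.2924]
tool_rot: [-3.123, -0.338, -0.007]
force: [-0.4, -1.4, 0.8]
grip_width: 0.119
```

Run:
```python
from h import *
st()
y=toch(get_obs()['eef_pos'])[1]*1000
f0=np.arccos((95-y)/230); print('theta',f0-.0217)
f=np.linspace(f0,.0217,27); Y=95-230*np.cos(f);Z=80+230*np.sin(f)
for i in range(26): print(i+1,'%.2f'%(f[i+1]-.0217),round(-(Y[i+1]-Y[i]),1),round(-(Z[i+1]-Z[i]),1))
print('bar z',Z[0])
```

```text
t 27.45 p [0.5275 0.1114 0.2924] q [-0.83  0.53  0.89  1.77 -0.46  1.07 -1.13] F [-0.4 -1.4  0.8] w 0.119 toolx [0.977 0.214 0.005] y [ 0.214 -0.977  0.   ] z [ 0.005  0.001 -1.   ]
  in chest [  1.6  49.7 292.4]
theta 1.3507103427853298
1 1.30 11.6 2.7
2 1.25 11.5 3.3
3 1.19 11.3 3.9
4 1.14 11.1 4.4
5 1.09 10.8 5.0
6 1.04 10.6 5.6
7 0.99 10.3 6.1
8 0.94 9.9 6.6
9 0.88 9.6 7.1
10 0.83 9.2 7.6
11 0.78 8.8 8.1
12 0.73 8.4 8.5
13 0.68 7.9 9.0
14 0.62 7.4 9.4
15 0.57 6.9 9.7
16 0.52 6.4 10.1
17 0.47 5.9 10.4
18 0.42 5.3 10.7
19 0.36 4.8 11.0
20 0.31 4.2 11.2
21 0.26 3.6 11.4
22 0.21 3.0 11.6
23 0.16 2.4 11.7
24 0.10 1.8 11.8
25 0.05 1.2 11.9
26 0.00 0.6 11.9
bar z 305.4887700223604
```

move_arm(commands=[[0, 0, 0, 0, 11.6, 2.7, 1], [0, 0, 0, 0, 11.5, 3.3, 1], [0, 0, 0, 0, 11.3, 3.9, 1], [0, 0, 0, 0, 11.1, 4.4, 1], [0, 0, 0, 0, 10.8, 5, 1], [0, 0, 0, 0, 10.6, 5.6, 1]])

```text
clock: 28.2
eef_pos: [0.5418, 0.0458, 0.2664]
tool_rot: [-3.123, -0.338, -0.006]
force: [0.9, 2.0, 2.2]
grip_width: 0.119
```

Run:
```python
from h import *
st()
s=cap('scene','s22')
cv2.imwrite('pics/p22.png',cv2.resize(s['pixels'][60:260,230:430],None,fx=3,fy=3,interpolation=2)[...,::-1])
```

```text
t 28.20 p [0.5418 0.0458 0.2664] q [-0.68  0.56  0.86  1.79 -0.49  1.02 -0.99] F [0.9 2.  2.2] w 0.119 toolx [0.977 0.214 0.004] y [ 0.214 -0.977 -0.   ] z [ 0.003  0.001 -1.   ]
  in chest [  1.6 -17.4 266.4]
```

View pics/p22.png

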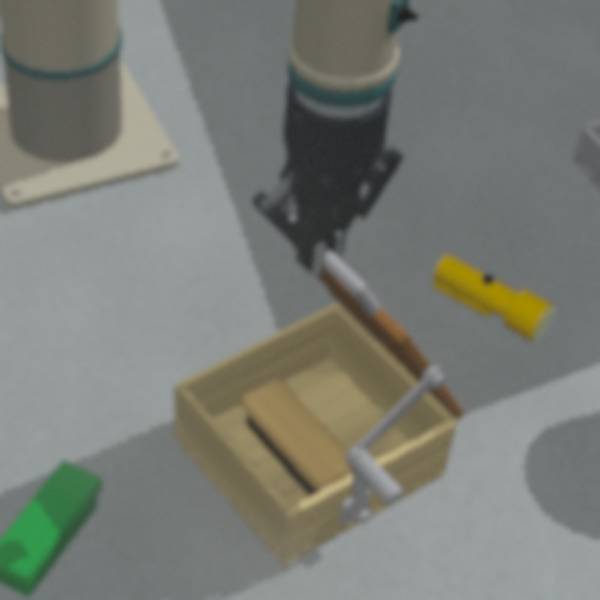

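The knee folds forward and the lid follows, now at about 1.04.

move_arm(commands=[[0, 0, 0, 0, 10.3, 6.1, 1], [0, 0, 0, 0, 9.9, 6.6, 1], [0, 0, 0, 0, 9.6, 7.1, 1], [0, 0, 0, 0, 9.2, 7.6, 1], [0, 0, 0, 0, 8.8, 8.1, 1], [0, 0, 0, 0, 8.4, 8.5, 1], [0, 0, 0, 0, 7.9, 9, 1], [0, 0, 0, 0, 7.4, 9.4, 1], [0, 0, 0, 0, 6.9, 9.7, 1], [0, 0, 0, 0, 6.4, 10.1, 1]])

```text
clock: 29.5
eef_pos: [0.5598, -0.0368, 0.1839]
tool_rot: [-3.123, -0.339, -0.005]
force: [-1.0, -0.0, 0.8]
grip_width: 0.118
```

Run:
```python
from h import *
st()
f=.52+.0217;print(95-230*np.cos(f),80+230*np.sin(f)-13)
s=cap('scene','s23')
cv2.imwrite('pics/p23.png',cv2.resize(s['pixels'][60:260,230:430],None,fx=3,fy=3,interpolation=2)[...,::-1])
```

```text
t 29.50 p [ 0.5598 -0.0368  0.1839] q [-0.45  0.67  0.75  1.84 -0.59  0.87 -0.76] F [-1.  -0.   0.8] w 0.118 toolx [0.977 0.214 0.003] y [ 0.214 -0.977  0.   ] z [ 0.003  0.001 -1.   ]
  in chest [   1.6 -102.   183.9]
-102.07168457835965 185.58647114003992
```

View pics/p23.png

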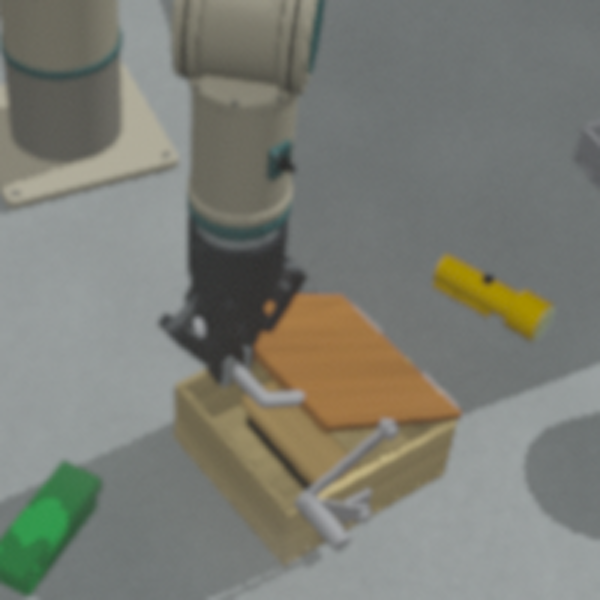

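Tracking well, at about 0.52. Lowering on and slowing near shut.

move_arm(commands=[[0, 0, 0, 0, 5.9, 10.4, 1], [0, 0, 0, 0, 5.3, 10.7, 1], [0, 0, 0, 0, 4.8, 11, 1], [0, 0, 0, 0, 4.2, 11.2, 1], [0, 0, 0, 0, 3.6, 11.4, 1], [0, 0, 0, 0, 3.0, 11.6, 1], [0, 0, 0, 0, 2.4, 11.7, 1], [0, 0, 0, 0, 1.8, 11.8, 1]])

```text
clock: 30.55
eef_pos: [0.5665, -0.0669, 0.094]
tool_rot: [-3.123, -0.338, -0.004]
force: [-4.7, -1.3, 0.2]
grip_width: 0.12
```

move_arm(commands=[[0, 0, 0, 0, 0.6, 6, 1], [0, 0, 0, 0, 0.5, 6, 1], [0, 0, 0, 0, 0.3, 5, 1], [0, 0, 0, 0, 0, 0, 1]])

```text
clock: 31.05
eef_pos: [0.5668, -0.0684, 0.0773]
tool_rot: [3.123, 0.338, 0.004]
force: [-4.1, -3.9, -2.2]
grip_width: 0.124
```

Run:
```python
from h import *
st()
```

```text
t 31.05 p [ 0.5668 -0.0684  0.0773] q [-0.3   0.82  0.61  1.88 -0.73  0.67 -0.6 ] F [-4.1 -3.9 -2.2] w 0.124 toolx [0.977 0.214 0.002] y [ 0.214 -0.977  0.001] z [ 0.002 -0.    -1.   ]
  in chest [   1.7 -134.4   77.3]
```

move_arm(commands=[[0, 0, 0, 0, 0.1, 2, 1], [0, 0, 0, 0, 0.1, 2, 1], [0, 0, 0, 0, 0, 0, 1]])

```text
clock: 31.42
eef_pos: [0.5669, -0.0687, 0.0735]
tool_rot: [3.123, 0.338, 0.004]
force: [-4.1, -3.7, -1.8]
grip_width: 0.119
```

move_arm(commands=[[0, 0, 0, 0, 0, 2, 1], [0, 0, 0, 0, 0, 0, 1]])

```text
clock: 31.68
eef_pos: [0.5669, -0.0688, 0.0716]
tool_rot: [3.123, 0.338, 0.004]
force: [-3.9, -3.2, -1.7]
grip_width: 0.124
```

move_arm(commands=[[0, 0, 0, 0, 0, 2, 1], [0, 0, 0, 0, 0, 0, 1]])

```text
clock: 31.92
eef_pos: [0.5669, -0.0688, 0.0696]
tool_rot: [3.123, 0.338, 0.004]
force: [-3.9, -3.0, -1.4]
grip_width: 0.126
```

move_arm(commands=[[0, 0, 0, 0, 0, 2, 1], [0, 0, 0, 0, 0, 0, 1]])

```text
clock: 32.17
eef_pos: [0.5669, -0.0689, 0.0676]
tool_rot: [3.123, 0.338, 0.004]
force: [-4.8, -3.9, -1.5]
grip_width: 0.126
```

Run:
```python
from h import *
st()
s=cap('scene','s24')
cv2.imwrite('pics/p24.png',cv2.resize(s['pixels'][140:250,260:400],None,fx=5,fy=5,interpolation=2)[...,::-1])
q=toch(cloud(s)); m=(np.abs(q[...,0]-.03)<.05)&(q[...,2]>.07)&(q[...,2]<.13)
for y in(-.08,-.05,0,.05,.08):
    k=m&(np.abs(q[...,1]-y)<.008); print(y,k.sum(),np.median(q[...,2][k]) if k.sum() else 0)
```

```text
t 32.17 p [ 0.5669 -0.0689  0.0676] q [-0.29  0.83  0.59  1.89 -0.74  0.66 -0.59] F [-4.8 -3.9 -1.5] w 0.126 toolx [0.977 0.214 0.003] y [ 0.214 -0.977  0.001] z [ 0.003 -0.    -1.   ]
  in chest [   1.7 -134.8   67.6]
-0.08 160 0.09036690922911303
-0.05 184 0.09021512810490079
0 169 0.09010634179499317
0.05 161 0.09008237443395802
0.08 162 0.08985638395881265
```

View pics/p24.png

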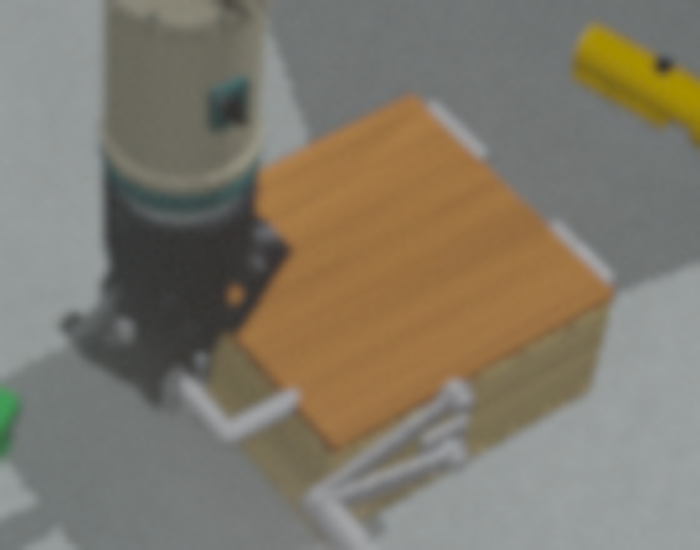

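move_arm(commands=[[0, 0, 0, 0, 0, 1.5, 1], [0, 0, 0, 0, 0, 0, 1]])

```text
clock: 32.48
eef_pos: [0.5669, -0.0689, 0.0674]
tool_rot: [-3.123, -0.338, -0.005]
force: [-6.5, -2.4, 10.1]
grip_width: 0.121
```

move_arm(commands=[[0, 0, 0, 0, 0, 1.5, 1], [0, 0, 0, 0, 0, 0, 1]])

```text
clock: 32.72
eef_pos: [0.5671, -0.0689, 0.067]
tool_rot: [-3.123, -0.338, -0.007]
force: [-10.7, -1.5, 18.3]
grip_width: 0.123
```

The position is fixed and the force is rising, so the lid is on its seat. Easing off, releasing and leaving.

move_arm(commands=[[0, 0, 0, 0, 0, -2, 1], [0, 0, 0, 0, 0, 0, 0.34], [0, 0, 0, 0, 0, 0, 0.34], [0, 0, 0, 0, 0, 0, 0.34], [0, 0, 0, 0, 0, -10, 0.34], [0, 0, 0, 0, 0, -15, 0.34], [0, 0, 0, 0, 0, -40, 0.34], [0, 0, 0, 0, 0, -60, 0.34], [0, 0, 0, 0, 0, -60, 0.34], [0, 0, 0, -50, 20, 0, 0.34], [0, 0, 0, -50, 40, 0, 0.34], [0, 0, 0, 0, 0, 0, 0.34]])

```text
clock: 34.22
eef_pos: [0.4797, -0.1513, 0.2536]
tool_rot: [3.124, 0.325, 0.007]
force: [0.6, 1.4, -0.7]
grip_width: 0.33
```

Run:
```python
from h import *
st()
s=cap('scene','s25');c=cap('top','t25')
q=toch(cloud(s)); m=(np.abs(q[...,0]-.03)<.05)&(q[...,2]>.07)&(q[...,2]<.13)
for y in(-.08,0,.08):
    k=m&(np.abs(q[...,1]-y)<.008); print(y,k.sum(),np.median(q[...,2][k]))
for n,im in(('scene',s),('top',c)):
    a=cv2.cvtColor(cv2.imread(f'pics/{n}0.png'),cv2.COLOR_BGR2RGB).astype(int); d=np.abs(cv2.GaussianBlur(im['pixels'],(5,5),0).astype(int)-cv2.GaussianBlur(a.astype(np.uint8),(5,5),0)).max(2)
    cv2.imwrite(f'pics/d25{n}.png',np.clip(d*3,0,255).astype(np.uint8))
cv2.imwrite('pics/c25.png',np.hstack([cv2.imread('pics/s25.png'),])); 
cv2.imwrite('pics/d25.png',cv2.resize(np.hstack([cv2.imread('pics/d25scene.png'),cv2.imread('pics/d25top.png')]),(800,300)))
```

```text
t 34.23 p [ 0.4797 -0.1513  0.2536] q [-0.31  0.51  0.84  1.91 -0.47  0.93 -0.61] F [ 0.6  1.4 -0.7] w 0.330 toolx [0.979 0.206 0.005] y [ 0.206 -0.979  0.001] z [ 0.005 -0.    -1.   ]
  in chest [-101.1 -196.8  253.6]
-0.08 177 0.08996843379075276
0 167 0.09033440527351631
0.08 165 0.08989351780263481
```

View pics/s25.png

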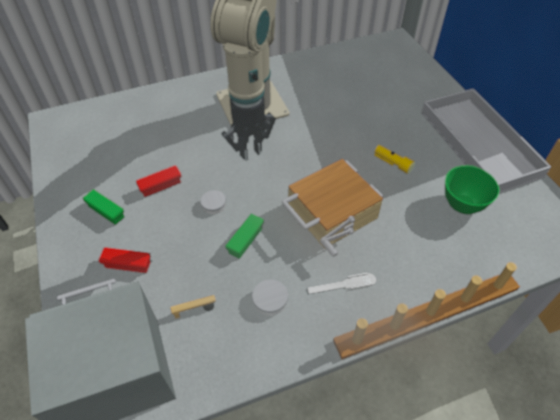

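View pics/d25.png

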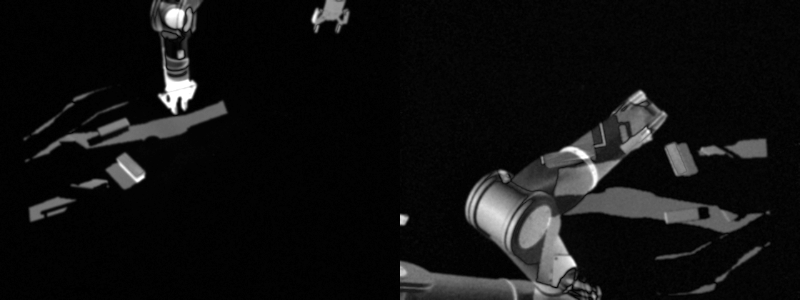

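The final picture shows the lid shut and flat: 90.0 mm high at the front, 90.3 in the middle and 89.9 at the back. The stay is folded and the brush has left its old place at (183,233). The difference image shows only the arm, its shadows and the missing brush; the bystanders haven't moved.

Run:
```python
from station import *
print(finish_job(), get_obs()['clock'])
```

```text
the job is handed in; nothing more can be done
the job is handed in; nothing more can be done
```

The whole job was done in the order asked, and I handed it in at about 34 s of the 72 s allowed.

- **Lid and stay:** I raised the lid by its handle to about 1.36 rad. I then gripped the knob and pushed the knee past straight onto its stop; the position stayed fixed while the force grew, and a picture showed the knob where it should be when locked.
- **Brush:** I laid the beech brush flat on the chest floor, releasing it only after touching down at about 15 N. A later picture showed it lying inside.
- **Closing:** I pulled the knob about 25 mm out of the lock, gripped the handle again and held it all the way down. At the end I pressed the lid lightly onto its seat, at about 18 N on the wrist in the vertical.

**Last checks:**
- The lid top measured 90.0, 90.3 and 89.9 mm from front to back, against 90 mm expected when shut.
- The stay was folded and the gripper stood clear.
- A before-and-after image difference showed only the arm, its shadows and the missing brush, so the other things were not moved.
- The two cameras disagreed by 5 to 9 mm along world x. I used their average, and every grasp landed where expected.
- No check failed.

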